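# Knock down the stop pin, then press the label holder home behind the lip

## Robot

A 6-joint arm with a two-finger parallel gripper is mounted at the origin on the work surface. World frame = base frame: x ahead of the robot, y to its left, z up, the work surface at z = 0. Lengths are in m, angles in degrees, forces in N, time in s.
With the tool pointing down it reaches from about 0.4 to 0.825 m from the base axis. Payload 7 kg.
Tool frame: the origin (TCP) lies between the finger pads; the fingertips stand 11 mm ahead of it and the grasp point (between the pads) lies 8 mm behind it (r.tcp_to_tips is the distance from the TCP to the fingertips, in m); x points along the fingers, y is the direction in which the jaws open and shut, and the axes are right-handed (so a half turn about x gives the same grasp; the last joint's range is limited). The gripper opens to 88 mm and grips with 3 to 60 N. Pads are 19 mm wide; open, the fingers measure 130 mm over their backs; the gripper's body (78 mm by 193 mm) begins 47 mm behind the grasp point.
Start: joints at [-54.196, 20.546, 0.682, 0, -70.136, -16.507], TCP at [0.223, -0.637, 0.201] pointing down, gripper open.
Joint ranges: [-176.03, 176.03], [-82.01, 121.73], [-58.28, 71.71], [-173.87, 95.51], [-174.79, -0.11], [-173.66, 173.66]. Speed limits (degrees/s): [136.94, 136.94, 172.46, 180, 180, 180].

## Interface

Orientations are given as [roll, pitch, yaw] about the fixed x, y, z axes, in that order (R = Rz(yaw) Ry(pitch) Rx(roll)).
In Python, from plant import r gives the robot as it stands.
- The arm moves only by the tool arm_command, never from a script. Its argument "plan" is a list of rows, each an object of numbers: "dx", "dy", "dz": the shift along the tool's x, y, z each as a share of 0.02 m, from -1 to 1; "wx", "wy", "wz": the turn, a rotation vector about the tool's x, y, z each as a share of 0.08 rad, from -1 to 1. In form: [{"dx": .., "dy": .., "dz": .., "wx": .., "wy": .., "wz": ..}, ...]. A call has 1 to 20 rows; each row shifts and turns the pose as measured when the row begins, along the tool's axes as they then stand; what a row does not reach is not made up. A row lasts 1/12 s, in which the tool goes at most 41.7 mm and 7.16 degrees, less where a joint would pass 70% of its speed; a pose out of reach is approached as far as the arm can. A call with a number of a shift or a turn outside -1 to 1 is refused whole. A call with a gripper value outside its range is refused whole. "fingers" is the closure, from -1 (fully open) to 1 (shut), so that 0 is half open, set as the call begins (left out, the last holds). The fingers move at their own pace and stop on an object; "force" is the grip in N (left out, the last holds). Time passes only in rows, so rows that do not move let the fingers close. It gives the time, the measured TCP pose, the force and the opening at its end, in the units of the state.
- r.get_state(): the state, without advancing time (a new reading comes with each control period).
- r.capture(name): name is "side" or "top"; returns (picture, depth): 480x640x3 uint8, red, green, blue; 480x640 float32, m along the optical axis (not along the pixel's ray), 0 where there is no reading.
- r.camera_model(name): a dict with "vertical_fov" (degrees; the focal length in pixels is half the picture's height over the tangent of half this angle, whatever the lens; pixels are square), "cx", "cy" (the principal point, pixels), "R" (3x3) and "t" (3): a world point X has camera coordinates R X + t. Camera axes: x right, y down, z forward; pixel columns grow to the right and rows downward; lengths in m; the calibration is good to about 2 mm. A picture is of the moment at which its call begins. camera_model takes no time and is no camera call.
- r.close_job(): hands the job in, once; it reports no verdict.
Trained networks look in the newest picture that a camera, given by its name, has taken for a name from the list of things; names that differ only in an ending like _2 or _b are one class to them, and where a whole thing is asked for, a point or a joint stands for the part that bears it (a point fixed in the world has none). Each returns a list of dicts, best first, with "score" (0 to 1); they miss things now and then, are a little off and sometimes report something else, mostly with a low value. They report only what shows in the picture. A call takes as long as a camera call. They do not tell look-alikes from the thing itself.
- r.cut_out(camera, query): "mask" (480x640 bool, what is visible of it) and "bbox" ([left, top, width, height] in pixels, round what is visible of it).
- r.spot_point(camera, query): "centre" ([column, row] in pixels: a listed point, or the origin of a listed thing).
The state is a dict: "time_s": time; "joints": joint angles; "qd": joint speeds; "joint_torque": joint torques, N m; "tcp_pos": TCP position; "eef_rot": TCP orientation; "contact_force": force on the tool from outside, world axes, zero at the start; "moment": the same for the moment, N m; "gripper_width": finger opening in m.
Only numpy, scipy, OpenCV 4.12 (cv2) and the standard library are available. Lean on these libraries where they do the work, as an engineer would, in place of code of your own. Each camera call takes 0.05 s, during which the arm holds its last target.

## Task

Pick up the palm mallet and knock the red stop pin down flush with the fixture plate, using only the mallet on it, then stand the mallet back upright on the open deck and let go of it. Then take the blue label holder, slide its tongue flat under the fixture's lip and push it against the spring until its shoulder is fully home against the lip's front edge. Finish while still holding it firmly pressed home there (do not let go), and leave the other things on the deck where they are.

Things in the scene. Friction and masses are not known exactly. Their poses are not given: they have to be found in the camera images.
- fixture: Stainless plate fixed to the deck, 190 x 134 x 12 mm (x from -110 to +80 mm), its top 12 mm up. Origin: at deck height (z = 0), 20 mm before the lip's front edge; x is the push direction, away from the robot (yaw within 0.3 rad), z up. Its far end carries an aluminium lip with a slot under it.
- lip_edge (a point): Foot of the lip's front edge, mid-width, on the plate's top: (20, 0, 12) mm in the fixture's frame. The lip (x +20 to +72 mm, yellow stripe in front) is 6 mm thick, its top 26.5 mm above the deck; the slot under it is 8.5 mm high and 100 mm wide between end posts.
- stop_pin (a joint): Red upright pin in the plate, 12 mm across, domed, at (-30, 0) mm in the fixture's frame. 0 = standing 10 mm proud of the plate, 0.010 m = flush; starts at 0 to 0.0015. It goes down stiffly at 6 to 9 N and stays where it is left. Proud, it bars the holder's way to the slot; flush, the holder slides over it.
- pin_top (a point): Centre of the stop pin's top (22 mm above the deck when fully up)
- follower (a joint): Black sprung bar in the slot under the lip, slides along the fixture's x, in m. 0 = at rest, its face 19 mm behind the lip's front edge; 0.009 = pushed by a holder that is fully home. The spring needs about 4 N to start and 8.5 N at home (500 N/m) and pushes the holder out again when let go.
- holder: Blue label holder, about 0.14 kg, lying flat: plate 100 (x) x 90 (y) x 5 mm. Origin: centre of the underside; x towards the tongue, z up; tongue away from the robot (yaw within 0.5 rad). Tongue: x +22 to +50 mm, 5 mm thick. Shoulder: cross bar at x +14 to +22, 14 mm high. White grip block at x = -14 mm: 34 (x) x 20 (y) mm, top 46 mm above the underside.
- shoulder (a point): Middle of the shoulder's front face, at underside height: (22, 0, 0) mm in the holder's frame; meets lip_edge when home
- tongue_tip (a point): Middle of the tongue's front edge, at underside height: (50, 0, 0) mm in the holder's frame
- holder_grip (a point): Point in the grip block 34 mm above the underside, (-14, 0, 34) mm in the holder's frame; gripped across y it is 20 mm wide
- mallet: Palm mallet, 0.28 kg (varies), standing upright on its striking face on the deck. Origin: centre of that face; z up the handle. Yellow nylon head 42 mm across and 46 mm tall, above it a black upright handle 26 mm across and 62 mm long (total 108 mm).
- wash_bottle: Bystander, leave alone: white wash bottle with blue cap, 60 mm across, 140 mm tall. Origin: centre of its underside.
- driver: Bystander, leave alone: screwdriver with green handle, about 200 mm long, lying near the console. Origin: centre of its underside (lying along its x).
- beaker: Bystander, leave alone: open steel beaker, 64 mm across, 70 mm tall. Origin: centre of its underside.
- wafer_tray: Bystander, leave alone: grey divided tray 160 x 120 x 30 mm. Origin: centre of its underside.
- jar: Bystander, leave alone: amber jar with black lid, 56 mm across, 60 mm tall. Origin: centre of its underside.
- gauge_block: Bystander, leave alone: brass block 60 x 35 x 22 mm. Origin: centre of its underside.
There are look-alikes about, which are no part of the job. What is shaped like the mallet but green is not meant.

How it is judged:
By the outcome, as a careful person would: the job done as asked, in the order asked, and still so for the second after the job is handed in, while the arm keeps its last pose, push and grip.
It also fails if it takes over 64 s, if anything falls off the work surface, if the arm or the gripper's body presses on something with over 40 N, if the wrist force passes 120 N, or if a joint passes its speed limit or range.

## Working session

There is one attempt and no reset: what is moved stays moved. The work goes in short steps, Python scripts to look and compute and a tool call to move; the robot and the scene stay as the last step left them, time stands still between calls to the robot, and variables do not carry over. Pictures are saved under pics/ and viewed, and the job is handed in when it is done.

Besides the shell and the picture viewer there is one more tool, called after ">>>" in YAML: its name, and indented under it one key for each argument. arm_command: Moves the arm, as the interface text tells. Shift numbers are shares of 0.02 m and turn numbers shares of 0.08 rad, none past 1 either way. Its arguments: {"type":"object","properties":{"plan":{"type":"array","items":{"type":"object","properties":{"dx":{"type":"number"},"dy":{"type":"number"},"dz":{"type":"number"},"wx":{"type":"number"},"wy":{"type":"number"},"wz":{"type":"number"}}}},"fingers":{"type":"number"},"force":{"type":"number"}},"required":["plan"]}

```bash
mkdir -p pics; ls; cat > h.py <<'E'
import numpy as np, cv2
from plant import r
def cap(n,f):
    p,d=r.capture(n); cv2.imwrite('pics/'+f,cv2.cvtColor(p,cv2.COLOR_RGB2BGR)); np.save('pics/'+f+'.npy',d); return p,d
def K(n):
    m=r.camera_model(n); f=240/np.tan(np.radians(m['vertical_fov'])/2); return m,f
def toworld(n,u,v,d):
    m,f=K(n); R=np.array(m['R']);t=np.array(m['t'])
    c=np.array([(u-m['cx'])/f*d,(v-m['cy'])/f*d,d]); return R.T@(c-t)
def ray_z(n,u,v,z):
    a=toworld(n,u,v,1e-6);b=toworld(n,u,v,1.); k=(z-a[2])/(b[2]-a[2]); return a+k*(b-a)
def pix(n,X):
    m,f=K(n); c=np.array(m['R'])@np.array(X)+np.array(m['t']); return np.array([f*c[0]/c[2]+m['cx'],f*c[1]/c[2]+m['cy']])
E
python3 - <<'E'
from h import *
print(r.get_state())
for n in('top','side'):
    cap(n,n+'0.png'); print(r.camera_model(n))
    for q in ('mallet','pin_top','lip_edge','holder_grip','shoulder','tongue_tip','holder','fixture'):
        print(n,q,[(np.round(x['centre'],1).tolist(),round(x['score'],2)) for x in r.spot_point(n,q)])
E
```

```text
pics
{'time_s': 0.0, 'joints': array([-5.41964545e+01,  2.05909358e+01,  6.33355596e-01, -1.85511905e-02,
       -7.01352535e+01, -1.65086338e+01]), 'qd': array([ 0.00577568, -0.07003323,  0.10733245, -0.01327595, -0.07577801,
        0.05135351]), 'joint_torque': array([ 6.44206175e-04, -5.82722890e+01,  2.93045729e+01,  6.99727133e+00,
        6.83208142e-03, -1.44741675e-04]), 'tcp_pos': array([ 0.22284741, -0.63659413,  0.20033011]), 'eef_rot': array([ 95.87072303,  89.90554194, 115.15931696]), 'contact_force': array([-0.15374353, -0.15246692, -0.24027405]), 'moment': array([-0.07051639,  0.00654313,  0.02136583]), 'gripper_width': 0.08768870106607318}
{'vertical_fov': 55.88287606105982, 'cx': 314.8944277208458, 'cy': 239.26022972683276, 'R': array([[-0.01792531, -0.99950873,  0.02570958],
       [-0.98166001,  0.01271243, -0.19021572],
       [ 0.18979544, -0.02864774, -0.98140562]]), 't': array([-0.01523271,  0.58019746,  0.95819626])}
top mallet [([426.2, 278.3], 0.92), ([465.1, 274.4], 0.81)]
top pin_top [([297.2, 273.0], 0.37)]
top lip_edge [([299.6, 248.4], 0.93)]
top holde
[... 157 characters left out ...]
)]
{'vertical_fov': 44.43178039980649, 'cx': 317.44879540124015, 'cy': 244.44523517160957, 'R': array([[-0.96384979, -0.26613113,  0.01295392],
       [-0.14633646,  0.48810691, -0.86042855],
       [ 0.22266393, -0.8312195 , -0.50940643]]), 't': array([0.55903544, 0.16415295, 1.44682604])}
side mallet [([367.3, 229.1], 0.87), ([370.8, 213.7], 0.71)]
side pin_top []
side lip_edge []
side holder_grip [([366.2, 348.9], 0.89)]
side shoulder [([284.9, 234.5], 0.7), ([350.3, 349.0], 0.57), ([258.4, 337.9], 0.51), ([338.0, 345.5], 0.38)]
side tongue_tip [([343.2, 343.3], 0.6), ([216.4, 381.2], 0.45)]
side holder [([359.0, 356.7], 0.61), ([284.0, 235.1], 0.58)]
side fixture [([327.3, 279.1], 0.65)]
```

View pics/top0.png

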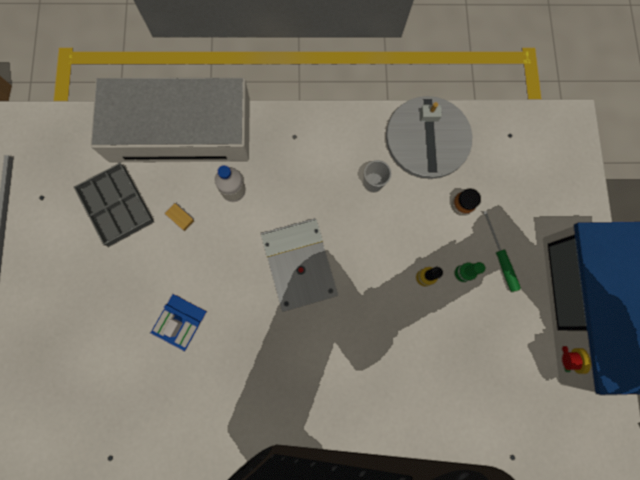

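View pics/side0.png

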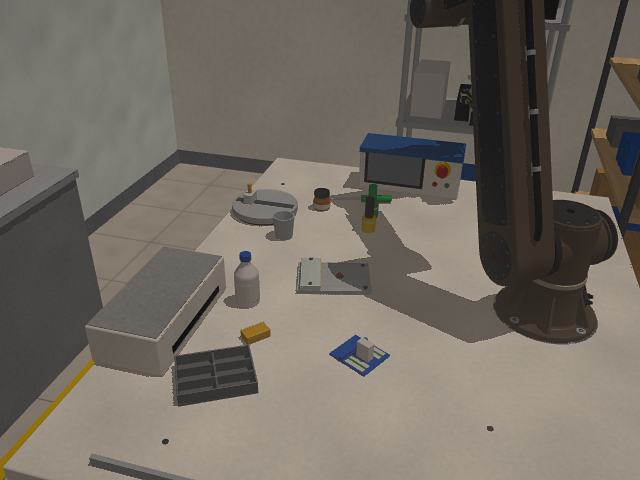

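The top view shows the yellow mallet at (428,276) with the green look-alike beside it at (468,271). It also shows the fixture at (300,265) with the red pin at (300,270), and the blue holder at (178,322). Next I'll measure each of these.

```bash
python3 - <<'E'
from h import *
p=cv2.cvtColor(cv2.imread('pics/top0.png'),cv2.COLOR_BGR2RGB).astype(int)
d=np.load('pics/top0.png.npy')
def cloud(mask,n='top',d=d):
    v,u=np.nonzero(mask&(d>0)); return np.array([toworld(n,a,b,d[b,a]) for a,b in zip(u,v)]),u,v
R,G,B=p[...,0],p[...,1],p[...,2]
vv,uu=np.mgrid[:480,:640]
def box(a,b,c,e): return (uu>=a)&(uu<c)&(vv>=b)&(vv<e)
red=(R>1.6*G)&(R>1.6*B)&box(280,250,325,290)
P,u,v=cloud(red); print('red',len(P),u.mean(),v.mean(),P.mean(0), P[:,2].max())
m=box(405,255,450,295); P,u,v=cloud(m)
print('deck z',np.median(P[:,2]))
h=P[P[:,2]>.09]; print('mallet top',len(h),h.mean(0),h.max(0),h.min(0))
hh=P[(P[:,2]>.035)&(P[:,2]<.06)]; print('head',hh.mean(0),hh.min(0),hh.max(0))
m=box(145,285,215,355); P,u,v=cloud(m)
for lo,hi in((.003,.008),(.01,.018),(.03,.06)):
    s=P[(P[:,2]>lo)&(P[:,2]<hi)]; print('holder',lo,len(s),s.mean(0),s.min(0),s.max(0)); 
    if len(s)>4: print(cv2.minAreaRect((s[:,:2]*1000).astype(np.float32)))
m=box(250,210,345,315); P,u,v=cloud(m)
for lo,hi in((.007,.016),(.022,.03)):
    s=P[(P[:,2]>lo)&(P[:,2]<hi)]; print('fix',lo,len(s),np.median(s,0)); print(cv2.minAreaRect((s[:,:2]*1000).astype(np.float32)))
for n,l in(('top',((255,205,350,315),(140,285,215,355),(405,250,500,295))),('side',((285,245,385,305),(320,325,400,385)))):
    im=cv2.imread(f'pics/{n}0.png')
    for i,b in enumerate(l): cv2.imwrite(f'pics/c_{n}{i}.png',cv2.resize(im[b[1]:b[3],b[0]:b[2]],None,fx=6,fy=5 if 0 else 6,interpolation=cv2.INTER_CUBIC)[:600,:800])
E
```

```text
red 30 300.3666666666667 269.3666666666667 [0.51719993 0.00929216 0.01874025] 0.02535655678277169
deck z 0.000555230956879137
mallet top 142 [ 0.4953251  -0.27612429  0.10542994] [ 0.5072581  -0.26510808  0.11268131] [ 0.48352465 -0.29009996  0.09003735]
head [ 0.49310296 -0.27083221  0.04523746] [ 0.47471932 -0.29679839  0.03521478] [ 0.51639401 -0.25662354  0.05993126]Traceback (most recent call last):
  File "<stdin>", line 15, in <module>
  File "<stdin>", line 5, in cloud
  File "h.py", line 8, in toworld
    m,f=K(n); R=np.array(m['R']);t=np.array(m['t'])
        ~^^^
  File "h.py", line 6, in K
    m=r.camera_model(n); f=240/np.tan(np.radians(m['vertical_fov'])/2); return m,f
ValueError: time passes only in moves, steps and waits
```

```bash
python3 - <<'E'
s=open('h.py').read()
s=s.replace("def K(n):\n    m=r.camera_model(n);","_C={}\ndef K(n):\n    m=_C.setdefault(n,None) or r.camera_model(n); _C[n]=m;")
s=s.replace("def toworld(n,u,v,d):","def cloud(mask,d,n='top'):\n    v,u=np.nonzero(mask&(d>0)); return np.array([toworld(n,a,b,d[b,a]) for a,b in zip(u,v)]),u,v\nvv,uu=np.mgrid[:480,:640]\ndef box(a,b,c,e): return (uu>=a)&(uu<c)&(vv>=b)&(vv<e)\ndef toworld(n,u,v,d):")
open('h.py','w').write(s)
E
python3 - <<'E'
from h import *
d=np.load('pics/top0.png.npy')
m=box(145,285,215,355); P,u,v=cloud(m,d)
for lo,hi in((.003,.008),(.01,.018),(.03,.06)):
    s=P[(P[:,2]>lo)&(P[:,2]<hi)]; print('holder',lo,len(s),s.mean(0),s.min(0),s.max(0)); 
    if len(s)>4: print(cv2.minAreaRect((s[:,:2]*1000).astype(np.float32)))
m=box(250,210,345,315); P,u,v=cloud(m,d)
for lo,hi in((.007,.016),(.022,.03)):
    s=P[(P[:,2]>lo)&(P[:,2]<hi)]; print('fix',lo,len(s),np.median(s,0)); print(cv2.minAreaRect((s[:,:2]*1000).astype(np.float32)))
for n,l in(('top',((255,205,350,315),(140,285,215,355),(405,250,500,295))),('side',((285,245,385,305),(320,325,400,385)))):
    im=cv2.imread(f'pics/{n}0.png')
    for i,b in enumerate(l): cv2.imwrite(f'pics/c_{n}{i}.png',cv2.resize(im[b[1]:b[3],b[0]:b[2]],None,fx=5,fy=5,interpolation=cv2.INTER_CUBIC))
E
```

```text
holder 0.003 1328 [0.40429508 0.28610865 0.00520644] [0.33419419 0.20579782 0.00300014] [0.48746307 0.36410118 0.0079961 ]
((410.8310546875, 284.95068359375), (158.31446838378906, 153.25674438476562), 89.991943359375)
holder 0.01 172 [0.41474205 0.28107499 0.01374819] [0.35776379 0.23958017 0.01000589] [0.44166735 0.33384282 0.01764463]
((406.6236267089844, 297.1561279296875), (81.09923553466797, 91.1816635131836), 33.19641876220703)
holder 0.03 181 [0.39103815 0.29248658 0.04449808] [0.37331272 0.27792096 0.03117607] [0.40981558 0.30950773 0.05015612]
((391.3179931640625, 294.05859375), (21.97939109802246, 34.28086853027344), 61.51603317260742)
fix 0.007 3280 [0.50322925 0.0076515  0.0118817 ]
((531.47314453125, 14.051292419433594), (190.48333740234375, 134.17593383789062), 15.111352920532227)
fix 0.022 1272 [0.58891419 0.03003496 0.02630322]
((564.2545776367188, 22.94805908203125), (106.13874053955078, 133.78016662597656), 15.210082054138184)
```

```bash
cd pics; python3 - <<'E'
import cv2,numpy as np
a=cv2.imread('c_top0.png');b=cv2.imread('c_top1.png')
c=np.zeros((550,800,3),np.uint8); c[:550,:475]=a; b=cv2.resize(b,(325,303)); c[:303,475:]=b
e=cv2.resize(cv2.imread('c_side1.png'),(325,244)); c[305:549,475:]=e
cv2.imwrite('m0.png',c)
E
```

```text
(no output)
```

View pics/m0.png

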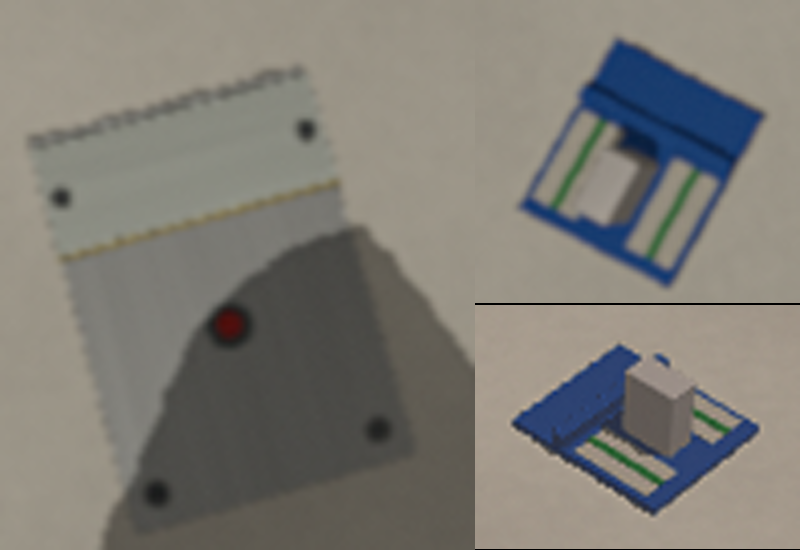

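```bash
cat >> h.py <<'E'
from scipy.spatial.transform import Rotation as Ro
def Rt():
    return Ro.from_euler('xyz',r.get_state()['eef_rot'],degrees=True).as_matrix()
def goal(p,jawyaw=None):
    """print total shift in shares (tool axes) and rotvec shares to reach p, jaws along jawyaw(deg)"""
    s=r.get_state(); R=Rt(); dp=R.T@(np.array(p)-s['tcp_pos'])/0.02
    print('t',round(s['time_s'],2),'tcp',np.round(s['tcp_pos'],4),'F',np.round(s['contact_force'],1),'w',round(s['gripper_width'],4))
    print('jaw yaw',np.degrees(np.arctan2(R[1,1],R[0,1])),'tilt x',np.round(R[:,0],4))
    print('shift shares',np.round(dp,2))
    if jawyaw is not None:
        best=None
        for k in (0,180):
            a=np.radians(jawyaw+k); y=np.array([np.cos(a),np.sin(a),0]); x=np.array([0,0,-1.]); G=np.c_[x,y,np.cross(x,y)]
            print('rot shares',np.round(Ro.from_matrix(R.T@G).as_rotvec()/0.08,2))
E
python3 - <<'E'
from h import *
d=np.load('pics/top0.png.npy')
P,u,v=cloud(box(540,200,640,400)&(uu%3==0)&(vv%3==0),d)
s=P[P[:,2]>.03]; print('console',s.min(0),s.max(0))
P,u,v=cloud(box(450,255,495,290),d); s=P[P[:,2]>.03]; print('green',s.min(0),s.max(0))
P,u,v=cloud(box(480,205,525,295),d); s=P[P[:,2]>.01]; print('driver',s.min(0),s.max(0))
P,u,v=cloud(box(405,255,450,295),d); 
s=P[(P[:,2]>.1)]; print('mallet',s.mean(0), np.median(s,0),cv2.minEnclosingCircle((s[:,:2]*1000).astype(np.float32)))
p=cv2.imread('pics/top0.png').astype(int); blue=(p[...,0]>1.5*p[...,2])&box(140,280,220,360)
P,u,v=cloud(blue,d); s=P[P[:,2]<.008]; print('holder',cv2.minAreaRect((s[:,:2]*1000).astype(np.float32)))
goal([.4953,-.2761,.2],0)
E
```

```text
console [ 0.24984998 -0.69819757  0.03005993] [ 0.59155165 -0.53160482  0.1554314 ]
green [ 0.48399751 -0.38632806  0.03046792] [ 0.52411053 -0.34775537  0.111282  ]
driver [ 0.4580128  -0.49759882  0.01027538] [ 0.65108293 -0.37008092  0.111282  ]
mallet [ 0.49561297 -0.27753288  0.10745364] [ 0.49598573 -0.27760298  0.10757196] ((496.15460205078125, -277.97784423828125), 12.952770233154297)
holder ((403.84228515625, 286.662353515625), (87.45199584960938, 98.13392639160156), 62.11176681518555)
t 0.9 tcp [ 0.223  -0.6371  0.2013] F [-1.1  0.4 -0.3] w 0.0874
jaw yaw 109.29758246898473 tilt x [ 0.e+00 -1.e-04 -1.e+00]
shift shares [ 0.06 12.54 18.81]
rot shares [23.85  0.    0.  ]
rot shares [-15.42  -0.     0.  ]
```

>>> arm_command:
  plan:
    - {"dy":0.63,"dz":0.94}
    - {"dy":0.63,"dz":0.94}
    - {"dy":0.63,"dz":0.94}
    - {"dy":0.63,"dz":0.94}
    - {"dy":0.63,"dz":0.94}
    - {"dy":0.63,"dz":0.94}
    - {"dy":0.63,"dz":0.94}
    - {"dy":0.63,"dz":0.94}
    - {"dy":0.63,"dz":0.94}
    - {"dy":0.63,"dz":0.94}
    - {"dy":0.63,"dz":0.94}
    - {"dy":0.63,"dz":0.94}
    - {"dy":0.63,"dz":0.94}
    - {"dy":0.63,"dz":0.94}
    - {"dy":0.63,"dz":0.94}
    - {"dy":0.63,"dz":0.94}
    - {"dy":0.63,"dz":0.94}
    - {"dy":0.63,"dz":0.94}
    - {"dy":0.63,"dz":0.94}
    - {"dy":0.63,"dz":0.94}
  fingers: -1

```text
schema error: expected keys dx, dy, dz, wx, wy, wz
```

>>> arm_command:
  plan:
    - {"wx":1}
    - {"wx":1}
    - {"wx":1}
    - {"wx":1}
    - {"wx":1}
    - {"wx":1}
    - {"wx":1}
    - {"wx":1}
    - {"wx":1}
    - {"wx":1}
    - {"wx":1}
    - {"wx":1}
    - {"wx":1}
    - {"wx":1}

```text
schema error: expected keys dx, dy, dz, wx, wy, wz
```

```bash
python3 - <<'E'
from h import *
goal([.496,-.2778,.15],45)
E
```

```text
t 0.9 tcp [ 0.223  -0.6371  0.2013] F [-1.1  0.4 -0.3] w 0.0874
jaw yaw 109.29758246898473 tilt x [ 0.e+00 -1.e-04 -1.e+00]
shift shares [ 2.56 12.44 18.82]
rot shares [14.03  0.    0.  ]
rot shares [-25.24  -0.     0.  ]
```

>>> arm_command:
  plan:
    - {"dx":0,"dy":0.63,"dz":0.94,"wx":0,"wy":0,"wz":0}
    - {"dx":0,"dy":0.63,"dz":0.94,"wx":0,"wy":0,"wz":0}
    - {"dx":0,"dy":0.63,"dz":0.94,"wx":0,"wy":0,"wz":0}
    - {"dx":0,"dy":0.63,"dz":0.94,"wx":0,"wy":0,"wz":0}
    - {"dx":0,"dy":0.63,"dz":0.94,"wx":0,"wy":0,"wz":0}
    - {"dx":0,"dy":0.63,"dz":0.94,"wx":0,"wy":0,"wz":0}
    - {"dx":0,"dy":0.63,"dz":0.94,"wx":0,"wy":0,"wz":0}
    - {"dx":0,"dy":0.63,"dz":0.94,"wx":0,"wy":0,"wz":0}
    - {"dx":0,"dy":0.63,"dz":0.94,"wx":0,"wy":0,"wz":0}
    - {"dx":0,"dy":0.63,"dz":0.94,"wx":0,"wy":0,"wz":0}
    - {"dx":0,"dy":0.63,"dz":0.94,"wx":0,"wy":0,"wz":0}
    - {"dx":0,"dy":0.63,"dz":0.94,"wx":0,"wy":0,"wz":0}
    - {"dx":0,"dy":0.63,"dz":0.94,"wx":0,"wy":0,"wz":0}
    - {"dx":0,"dy":0.63,"dz":0.94,"wx":0,"wy":0,"wz":0}
    - {"dx":0,"dy":0.63,"dz":0.94,"wx":0,"wy":0,"wz":0}
    - {"dx":0,"dy":0.63,"dz":0.94,"wx":0,"wy":0,"wz":0}
    - {"dx":0,"dy":0.63,"dz":0.94,"wx":0,"wy":0,"wz":0}
    - {"dx":0,"dy":0.63,"dz":0.94,"wx":0,"wy":0,"wz":0}
    - {"dx":0,"dy":0.63,"dz":0.94,"wx":0,"wy":0,"wz":0}
    - {"dx":0,"dy":0.63,"dz":0.94,"wx":0,"wy":0,"wz":0}
  fingers: -1

```text
time_s: 2.57
tcp_pos: [0.5045, -0.2617, 0.2027]
eef_rot: [-46.8, 89.8, -27.8]
contact_force: [-0.5, -0.9, -0.4]
gripper_width: 0.0875
```

>>> arm_command:
  plan:
    - {"dx":0,"dy":0,"dz":0,"wx":1,"wy":0,"wz":0}
    - {"dx":0,"dy":0,"dz":0,"wx":1,"wy":0,"wz":0}
    - {"dx":0,"dy":0,"dz":0,"wx":1,"wy":0,"wz":0}
    - {"dx":0,"dy":0,"dz":0,"wx":1,"wy":0,"wz":0}
    - {"dx":0,"dy":0,"dz":0,"wx":1,"wy":0,"wz":0}
    - {"dx":0,"dy":0,"dz":0,"wx":1,"wy":0,"wz":0}
    - {"dx":0,"dy":0,"dz":0,"wx":1,"wy":0,"wz":0}
    - {"dx":0,"dy":0,"dz":0,"wx":1,"wy":0,"wz":0}
    - {"dx":0,"dy":0,"dz":0,"wx":1,"wy":0,"wz":0}
    - {"dx":0,"dy":0,"dz":0,"wx":1,"wy":0,"wz":0}
    - {"dx":0,"dy":0,"dz":0,"wx":1,"wy":0,"wz":0}
    - {"dx":0,"dy":0,"dz":0,"wx":1,"wy":0,"wz":0}
    - {"dx":0,"dy":0,"dz":0,"wx":1,"wy":0,"wz":0}
    - {"dx":0,"dy":0,"dz":0,"wx":1,"wy":0,"wz":0}

```text
time_s: 3.73
tcp_pos: [0.5086, -0.2566, 0.2042]
eef_rot: [31.4, 89.5, -16.4]
contact_force: [-0.1, 0.4, 0.8]
gripper_width: 0.0875
```

```bash
python3 - <<'E'
from h import *
goal([.496,-.2778,.15],45)
E
```

```text
t 3.73 tcp [ 0.5086 -0.2566  0.2042] F [-0.1  0.4  0.8] w 0.0875
jaw yaw 42.19906213876431 tilt x [ 0.0076 -0.0022 -1.    ]
shift shares [ 2.71 -1.19  0.34]
rot shares [-0.61  0.09 -0.05]
rot shares [38.66 -0.08 -0.13]
```

>>> arm_command:
  plan:
    - {"dx":0.65,"dy":-0.3,"dz":0.08,"wx":-0.15,"wy":0.02,"wz":-0.01}
    - {"dx":0.65,"dy":-0.3,"dz":0.08,"wx":-0.15,"wy":0.02,"wz":-0.01}
    - {"dx":0.65,"dy":-0.3,"dz":0.08,"wx":-0.15,"wy":0.02,"wz":-0.01}
    - {"dx":0.65,"dy":-0.3,"dz":0.08,"wx":-0.15,"wy":0.02,"wz":-0.01}
    - {"dx":0,"dy":0,"dz":0,"wx":0,"wy":0,"wz":0}

```text
time_s: 4.15
tcp_pos: [0.4967, -0.2784, 0.1524]
eef_rot: [38.8, 89.7, -6.4]
contact_force: [0.1, -0.2, -0.0]
gripper_width: 0.0878
```

```bash
python3 - <<'E'
from h import *
goal([.496,-.2778,.075],45)
E
```

```text
t 4.15 tcp [ 0.4967 -0.2784  0.1524] F [ 0.1 -0.2 -0. ] w 0.0878
jaw yaw 44.77112764178958 tilt x [ 5.4e-03 -6.0e-04 -1.0e+00]
shift shares [ 3.87 -0.02 -0.06]
rot shares [-0.05  0.05 -0.04]
rot shares [39.22 -0.07 -0.08]
```

>>> arm_command:
  plan:
    - {"dx":0.78,"dy":0,"dz":0,"wx":0,"wy":0.05,"wz":-0.04}
    - {"dx":0.78,"dy":0,"dz":0,"wx":0,"wy":0,"wz":0}
    - {"dx":0.78,"dy":0,"dz":0,"wx":0,"wy":0,"wz":0}
    - {"dx":0.78,"dy":0,"dz":0,"wx":0,"wy":0,"wz":0}
    - {"dx":0.75,"dy":0,"dz":0,"wx":0,"wy":0,"wz":0}
    - {"dx":0,"dy":0,"dz":0,"wx":0,"wy":0,"wz":0}

```text
time_s: 4.65
tcp_pos: [0.5001, -0.2791, 0.0771]
eef_rot: [22.7, 89.6, -22.6]
contact_force: [-0.9, 1.6, 0.2]
gripper_width: 0.0877
```

```bash
python3 - <<'E'
from h import *
goal([.496,-.2778,.075],45)
E
```

```text
t 4.65 tcp [ 0.5001 -0.2791  0.0771] F [-0.9  1.6  0.2] w 0.0877
jaw yaw 44.61632629072737 tilt x [ 0.0063 -0.0026 -1.    ]
shift shares [ 0.1  -0.1  -0.19]
rot shares [-0.08  0.08 -0.03]
rot shares [39.19 -0.05 -0.12]
```

>>> arm_command:
  plan:
    - {"dx":0.1,"dy":-0.1,"dz":-0.19,"wx":-0.08,"wy":0.08,"wz":-0.03}
    - {"dx":0,"dy":0,"dz":0,"wx":0,"wy":0,"wz":0}

```text
time_s: 4.82
tcp_pos: [0.4965, -0.2777, 0.0763]
eef_rot: [-132.4, 90.0, -177.4]
contact_force: [-0.2, -0.2, -0.1]
gripper_width: 0.0876
```

```bash
python3 - <<'E'
from h import *
goal([.496,-.2778,.075],45)
E
```

```text
t 4.82 tcp [ 0.4965 -0.2777  0.0763] F [-0.2 -0.2 -0.1] w 0.0876
jaw yaw 45.025481281726684 tilt x [-3.e-04 -0.e+00 -1.e+00]
shift shares [ 0.06 -0.02 -0.01]
rot shares [ 0.01 -0.    0.  ]
rot shares [-39.26  -0.    -0.  ]
```

Now I'll close on the handle.

>>> arm_command:
  plan:
    - {"dx":0,"dy":0,"dz":0,"wx":0,"wy":0,"wz":0}
    - {"dx":0,"dy":0,"dz":0,"wx":0,"wy":0,"wz":0}
    - {"dx":0,"dy":0,"dz":0,"wx":0,"wy":0,"wz":0}
    - {"dx":0,"dy":0,"dz":0,"wx":0,"wy":0,"wz":0}
    - {"dx":0,"dy":0,"dz":0,"wx":0,"wy":0,"wz":0}
    - {"dx":0,"dy":0,"dz":0,"wx":0,"wy":0,"wz":0}
    - {"dx":0,"dy":0,"dz":0,"wx":0,"wy":0,"wz":0}
    - {"dx":0,"dy":0,"dz":0,"wx":0,"wy":0,"wz":0}
  fingers: 1
  force: 45

```text
time_s: 5.48
tcp_pos: [0.4993, -0.2783, 0.0814]
eef_rot: [28.4, 89.6, -16.5]
contact_force: [0.1, -0.3, 0.2]
gripper_width: 0.0397
```

```bash
python3 - <<'E'
from h import *
goal([.496,-.2778,.16],45)
E
```

```text
t 5.48 tcp [ 0.4993 -0.2783  0.0814] F [ 0.1 -0.3  0.2] w 0.0397
jaw yaw 45.050722615284855 tilt x [ 0.0069 -0.002  -1.    ]
shift shares [-3.93 -0.08 -0.11]
rot shares [ 0.01  0.08 -0.04]
rot shares [-39.26   0.07   0.12]
```

>>> arm_command:
  plan:
    - {"dx":0.2,"dy":-0.08,"dz":-0.11,"wx":0,"wy":0.08,"wz":-0.04}
    - {"dx":0.03,"dy":-0.01,"dz":-0.01,"wx":0,"wy":0.01,"wz":-0.005}
    - {"dx":0.03,"dy":-0.01,"dz":-0.01,"wx":0,"wy":0.01,"wz":-0.005}
    - {"dx":0.03,"dy":-0.01,"dz":-0.01,"wx":0,"wy":0.01,"wz":-0.005}
    - {"dx":0.03,"dy":-0.01,"dz":-0.01,"wx":0,"wy":0.01,"wz":-0.005}
    - {"dx":0.03,"dy":-0.01,"dz":-0.01,"wx":0,"wy":0.01,"wz":-0.005}

```text
time_s: 5.98
tcp_pos: [0.497, -0.2793, 0.0766]
eef_rot: [-95.3, 89.9, -140.1]
contact_force: [-0.2, 0.2, 5.5]
gripper_width: 0.0239
```

```bash
python3 - <<'E'
from h import *
goal([.496,-.2778,.16],45)
E
```

```text
t 5.98 tcp [ 0.497  -0.2793  0.0766] F [-0.2  0.2  5.5] w 0.0239
jaw yaw 45.1411743552847 tilt x [-0.0012 -0.001  -1.    ]
shift shares [-4.17  0.01 -0.09]
rot shares [ 0.03 -0.    0.02]
rot shares [-3.924e+01 -3.000e-02 -0.000e+00]
```

>>> arm_command:
  plan:
    - {"dx":-0.7,"dy":0,"dz":0,"wx":0,"wy":0.01,"wz":0}
    - {"dx":-0.7,"dy":0,"dz":0,"wx":0,"wy":0.01,"wz":0}
    - {"dx":-0.7,"dy":0,"dz":0,"wx":0,"wy":0.01,"wz":0}
    - {"dx":-0.7,"dy":0,"dz":0,"wx":0,"wy":0.01,"wz":0}
    - {"dx":0,"dy":0,"dz":0,"wx":0,"wy":0,"wz":0}

```text
time_s: 6.4
tcp_pos: [0.4942, -0.2783, 0.1308]
eef_rot: [-155.9, 89.3, 159.1]
contact_force: [0.5, -0.7, -1.9]
gripper_width: 0.024
```

```bash
python3 - <<'E'
from h import *
goal([.517,.010,.13],45)
cap('side','side1.png')
E
```

```text
t 6.4 tcp [ 0.4942 -0.2783  0.1308] F [ 0.5 -0.7 -1.9] w 0.024
jaw yaw 45.073318552520796 tilt x [-0.0115  0.0044 -0.9999]
shift shares [ 0.09 11.01 -9.37]
rot shares [ 0.02 -0.14  0.06]
rot shares [-39.25  -0.1   -0.22]
```

View pics/side1.png

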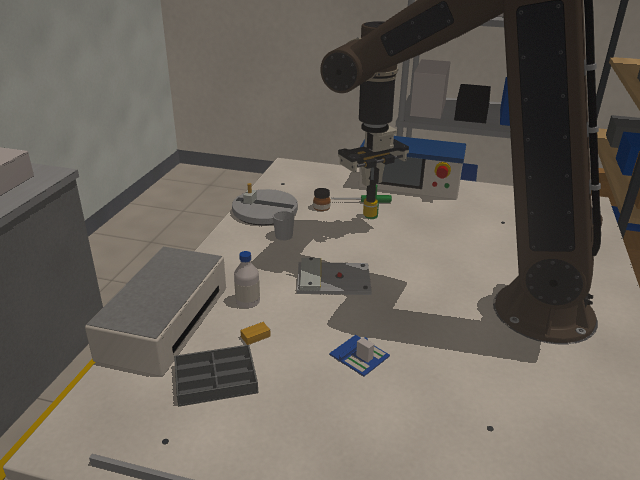

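The mallet is held upright in the fingers at (371,200), clear of the deck. The other things on the deck haven't moved. Next I'll carry it over the pin.

>>> arm_command:
  plan:
    - {"dx":0.02,"dy":0.73,"dz":-0.62,"wx":0,"wy":-0.14,"wz":0.06}
    - {"dx":0.02,"dy":0.73,"dz":-0.62,"wx":0,"wy":0,"wz":0}
    - {"dx":0.02,"dy":0.73,"dz":-0.62,"wx":0,"wy":0,"wz":0}
    - {"dx":0.02,"dy":0.73,"dz":-0.62,"wx":0,"wy":0,"wz":0}
    - {"dx":0.02,"dy":0.73,"dz":-0.62,"wx":0,"wy":0,"wz":0}
    - {"dx":0.02,"dy":0.73,"dz":-0.62,"wx":0,"wy":0,"wz":0}
    - {"dx":0.02,"dy":0.73,"dz":-0.62,"wx":0,"wy":0,"wz":0}
    - {"dx":0.02,"dy":0.73,"dz":-0.62,"wx":0,"wy":0,"wz":0}
    - {"dx":0.02,"dy":0.73,"dz":-0.62,"wx":0,"wy":0,"wz":0}
    - {"dx":0.02,"dy":0.73,"dz":-0.62,"wx":0,"wy":0,"wz":0}
    - {"dx":0.02,"dy":0.73,"dz":-0.62,"wx":0,"wy":0,"wz":0}
    - {"dx":0.02,"dy":0.73,"dz":-0.62,"wx":0,"wy":0,"wz":0}
    - {"dx":0.02,"dy":0.73,"dz":-0.62,"wx":0,"wy":0,"wz":0}
    - {"dx":0.02,"dy":0.73,"dz":-0.62,"wx":0,"wy":0,"wz":0}
    - {"dx":0,"dy":0,"dz":0,"wx":0,"wy":0,"wz":0}

```text
time_s: 7.7
tcp_pos: [0.5028, 0.0013, 0.1012]
eef_rot: [-141.1, 88.3, 173.4]
contact_force: [-0.3, -0.1, -2.6]
gripper_width: 0.0235
```

```bash
python3 - <<'E'
from h import *
goal([.517,.010,.11],45)
E
```

```text
t 7.7 tcp [0.5028 0.0013 0.1012] F [-0.3 -0.1 -2.6] w 0.0235
jaw yaw 44.49691409685505 tilt x [-0.0296  0.0034 -0.9996]
shift shares [-0.46  0.8   0.18]
rot shares [-0.11 -0.29  0.23]
rot shares [39.15  0.36  0.45]
```

>>> arm_command:
  plan:
    - {"dx":-0.5,"dy":0.4,"dz":0.1,"wx":-0.06,"wy":-0.15,"wz":0.12}
    - {"dx":-0.2,"dy":0.4,"dz":0.1,"wx":-0.06,"wy":-0.15,"wz":0.12}
    - {"dx":-0.07,"dy":0.02,"dz":0.02,"wx":0,"wy":-0.02,"wz":0.015}

```text
time_s: 7.95
tcp_pos: [0.5171, 0.0104, 0.1141]
eef_rot: [-36.0, 89.9, -80.9]
contact_force: [0.2, -0.2, -2.4]
gripper_width: 0.0241
```

```bash
python3 - <<'E'
from h import *
goal([.517,.010,.0986],45)
E
```

```text
t 7.95 tcp [0.5171 0.0104 0.1141] F [ 0.2 -0.2 -2.4] w 0.0241
jaw yaw 45.14734237337832 tilt x [ 4.0e-04 -2.2e-03 -1.0e+00]
shift shares [ 0.78 -0.02  0.01]
rot shares [0.03 0.02 0.02]
rot shares [-3.924e+01 -3.000e-02  4.000e-02]
```

>>> arm_command:
  plan:
    - {"dx":0.3,"dy":0,"dz":0.01,"wx":0,"wy":-0.02,"wz":0.015}
    - {"dx":0.3,"dy":0,"dz":0.01,"wx":0,"wy":-0.02,"wz":0.015}
    - {"dx":0.2,"dy":0,"dz":0.01,"wx":0,"wy":-0.02,"wz":0.015}

```text
time_s: 8.2
tcp_pos: [0.5186, 0.0094, 0.0981]
eef_rot: [32.0, 89.4, -12.9]
contact_force: [-0.1, 0.6, -1.6]
gripper_width: 0.0238
```

```bash
python3 - <<'E'
from h import *
goal([.517,.010,.0886],45)
E
```

```text
t 8.2 tcp [0.5186 0.0094 0.0981] F [-0.1  0.6 -1.6] w 0.0238
jaw yaw 45.101259275903146 tilt x [ 0.0098 -0.0023 -0.9999]
shift shares [ 0.47 -0.04 -0.08]
rot shares [ 0.02  0.11 -0.07]
rot shares [-39.25   0.11   0.17]
```

>>> arm_command:
  plan:
    - {"dx":0.2,"dy":-0.04,"dz":-0.08,"wx":0.02,"wy":0.1,"wz":-0.07}
    - {"dx":0.3,"dy":0,"dz":0,"wx":0,"wy":0,"wz":0}
    - {"dx":0.3,"dy":0,"dz":0,"wx":0,"wy":0,"wz":0}

```text
time_s: 8.45
tcp_pos: [0.5231, 0.009, 0.0871]
eef_rot: [36.7, 89.3, -8.1]
contact_force: [-9.3, -2.5, 67.0]
gripper_width: 0.0244
```

```bash
python3 - <<'E'
from h import *
goal([.517,.010,.0886],45)
E
```

```text
t 8.45 tcp [0.5231 0.009  0.0871] F [-9.3 -2.5 67. ] w 0.0244
jaw yaw 45.18303246168733 tilt x [ 0.0113 -0.0016 -0.9999]
shift shares [-0.08 -0.18 -0.25]
rot shares [ 0.04  0.11 -0.09]
rot shares [-39.23   0.13   0.18]
```

>>> arm_command:
  plan:
    - {"dx":-0.3,"dy":-0.1,"dz":-0.1,"wx":0,"wy":0.04,"wz":-0.04}
    - {"dx":-0.8,"dy":0,"dz":0,"wx":0,"wy":0,"wz":0}
    - {"dx":-1,"dy":0,"dz":0,"wx":0,"wy":0,"wz":0}
    - {"dx":-0.9,"dy":0,"dz":0,"wx":0,"wy":-0.02,"wz":0.02}
    - {"dx":-0.2,"dy":0,"dz":0,"wx":0,"wy":-0.02,"wz":0.02}

```text
time_s: 8.87
tcp_pos: [0.519, 0.007, 0.1512]
eef_rot: [19.6, 89.6, -25.3]
contact_force: [0.7, 1.5, -2.3]
gripper_width: 0.0244
```

```bash
python3 - <<'E'
from h import *
goal([.497,-.15,.14],45)
cap('side','side2.png');cap('top','top2.png')
a=cv2.imread('pics/side2.png')[200:320,270:430];b=cv2.imread('pics/top2.png')[180:330,230:430]
c=np.zeros((600,800,3),np.uint8);c[:300,:400]=cv2.resize(a,(400,300));c[:300,400:]=cv2.resize(b,(400,300));c[300:,:]=cv2.resize(cv2.imread('pics/side2.png')[240:300,280:440],(800,300),interpolation=cv2.INTER_CUBIC)
cv2.imwrite('pics/m2.png',c)
E
```

```text
t 8.87 tcp [0.519  0.007  0.1512] F [ 0.7  1.5 -2.3] w 0.0244
jaw yaw 45.053741907334015 tilt x [ 0.007  -0.0033 -1.    ]
shift shares [ 0.58 -6.34  4.76]
rot shares [ 0.01  0.09 -0.03]
rot shares [-39.26   0.05   0.14]
```

View pics/m2.png

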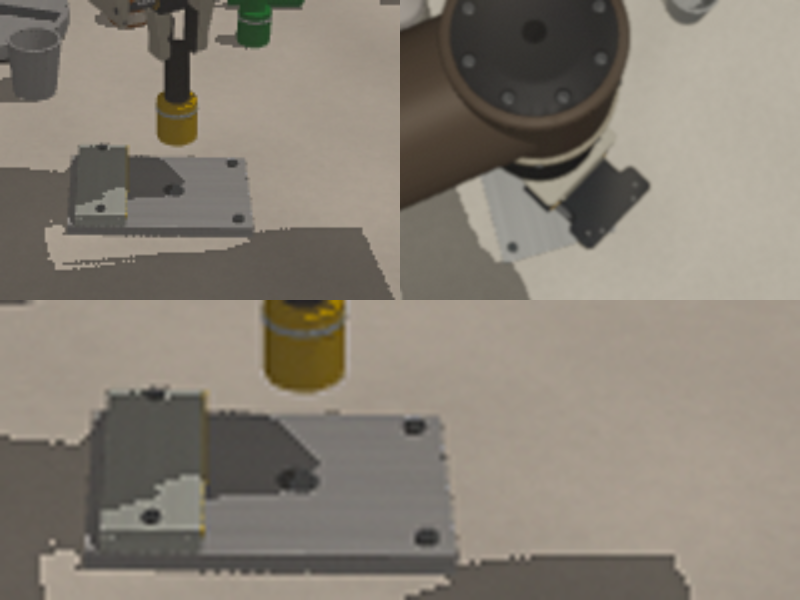

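>>> arm_command:
  plan:
    - {"dx":-0.05,"dy":-0.75,"dz":0.57,"wx":0,"wy":0.09,"wz":-0.03}
    - {"dx":-0.05,"dy":-0.75,"dz":0.57,"wx":0,"wy":-0.02,"wz":0.015}
    - {"dx":-0.05,"dy":-0.75,"dz":0.57,"wx":0,"wy":-0.02,"wz":0.015}
    - {"dx":-0.05,"dy":-0.75,"dz":0.57,"wx":0,"wy":-0.02,"wz":0.015}
    - {"dx":-0.05,"dy":-0.75,"dz":0.57,"wx":0,"wy":-0.02,"wz":0.015}
    - {"dx":-0.05,"dy":-0.75,"dz":0.57,"wx":0,"wy":-0.02,"wz":0.015}
    - {"dx":-0.05,"dy":-0.75,"dz":0.57,"wx":0,"wy":-0.02,"wz":0.015}
    - {"dx":-0.05,"dy":-0.75,"dz":0.57,"wx":0,"wy":-0.02,"wz":0.015}
    - {"dx":-0.05,"dy":-0.75,"dz":0.57,"wx":0,"wy":-0.02,"wz":0.015}
    - {"dx":-0.05,"dy":-0.75,"dz":0.57,"wx":0,"wy":-0.02,"wz":0.015}
    - {"dx":-0.05,"dy":-0.75,"dz":0.57,"wx":0,"wy":-0.02,"wz":0.015}
    - {"dx":-0.05,"dy":0,"dz":0,"wx":0,"wy":-0.02,"wz":0.015}

```text
time_s: 9.97
tcp_pos: [0.4765, -0.206, 0.1388]
eef_rot: [-138.0, 89.4, 177.0]
contact_force: [0.0, -0.1, -2.4]
gripper_width: 0.0242
```

```bash
python3 - <<'E'
from h import *
goal([.49,-.20,.085],45)
E
```

```text
t 9.97 tcp [ 0.4765 -0.206   0.1388] F [ 0.  -0.1 -2.4] w 0.0242
jaw yaw 44.96341802806869 tilt x [-1.060e-02  6.000e-04 -9.999e-01]
shift shares [2.68 0.71 0.29]
rot shares [-0.01 -0.1   0.09]
rot shares [39.26  0.14  0.15]
```

>>> arm_command:
  plan:
    - {"dx":0.6,"dy":0,"dz":0,"wx":0,"wy":-0.1,"wz":0.09}
    - {"dx":0.6,"dy":0,"dz":0,"wx":0,"wy":-0.02,"wz":0.015}
    - {"dx":0.6,"dy":0,"dz":0,"wx":0,"wy":-0.02,"wz":0.015}
    - {"dx":0.3,"dy":0,"dz":0,"wx":0,"wy":-0.02,"wz":0.015}
    - {"dx":0,"dy":0,"dz":0,"wx":0,"wy":-0.02,"wz":0.015}

```text
time_s: 10.38
tcp_pos: [0.4712, -0.2069, 0.0875]
eef_rot: [-177.2, 89.9, 137.5]
contact_force: [-0.5, -0.0, -1.3]
gripper_width: 0.0243
```

```bash
python3 - <<'E'
from h import *
goal([.478,-.206,.076],45)
E
```

```text
t 10.38 tcp [ 0.4712 -0.2069  0.0875] F [-0.5 -0.  -1.3] w 0.0243
jaw yaw 44.6209266739921 tilt x [-0.0013  0.0012 -1.    ]
shift shares [0.58 0.27 0.21]
rot shares [-0.08 -0.02  0.  ]
rot shares [3.919e+01 0.000e+00 3.000e-02]
```

Upright, with the face about 12 mm above the deck. I'll lower it gently.

>>> arm_command:
  plan:
    - {"dx":0.25,"dy":0,"dz":0,"wx":0,"wy":-0.02,"wz":0}
    - {"dx":0.15,"dy":0,"dz":0,"wx":0,"wy":-0.02,"wz":0}

```text
time_s: 10.55
tcp_pos: [0.4707, -0.2067, 0.0783]
eef_rot: [-75.7, 89.9, -121.0]
contact_force: [-0.5, 0.1, -2.3]
gripper_width: 0.0243
```

```bash
python3 - <<'E'
from h import *
goal([.472,-.206,.076],45)
E
```

```text
t 10.55 tcp [ 0.4707 -0.2067  0.0783] F [-0.5  0.1 -2.3] w 0.0243
jaw yaw 44.62815240884201 tilt x [-6.0e-04 -1.1e-03 -1.0e+00]
shift shares [0.11 0.07 0.02]
rot shares [-0.08  0.    0.02]
rot shares [ 3.919e+01  2.000e-02 -1.000e-02]
```

>>> arm_command:
  plan:
    - {"dx":0.08,"dy":0,"dz":0,"wx":0,"wy":0,"wz":0}
    - {"dx":0.05,"dy":0,"dz":0,"wx":0,"wy":0,"wz":0}

```text
time_s: 10.72
tcp_pos: [0.471, -0.2067, 0.0756]
eef_rot: [-60.0, 89.9, -105.3]
contact_force: [-2.0, -0.9, 7.4]
gripper_width: 0.0239
```

```bash
python3 - <<'E'
from h import *
goal([.472,-.206,.076],45)
E
```

```text
t 10.72 tcp [ 0.471  -0.2067  0.0756] F [-2.  -0.9  7.4] w 0.0239
jaw yaw 44.67263116863479 tilt x [-5.0e-04 -1.7e-03 -1.0e+00]
shift shares [-0.02  0.06  0.01]
rot shares [-0.07  0.01  0.02]
rot shares [ 3.92e+01  3.00e-02 -2.00e-02]
```

Contact with the deck at 7 N. Before letting go, I'll check that the pin is flush.

```bash
python3 - <<'E'
from h import *
_,d=cap('top','top3.png');_,ds=cap('side','side3.png')
O=np.array([.54595,.01796]);u=np.array([.9655,.2604]);w=np.array([-u[1],u[0]])
for n,dd in(('top',d),('side',ds)):
    c=pix(n,[.517,.0101,.012]); print(n,c)
    a,b=c.astype(int); P,_,_=cloud(box(a-20,b-20,a+20,b+20),dd,n)
    q=np.c_[(P[:,:2]-O)@u,(P[:,:2]-O)@w]; rr=np.hypot(q[:,0]+30,q[:,1])
    print('pin z',np.median(P[rr<4,2]),P[rr<4,2].max(),(rr<4).sum(),'plate z',np.median(P[(rr>12)&(rr<22),2]))
a=cv2.imread('pics/side3.png')[160:310,290:450];b=cv2.imread('pics/top3.png')[220:320,250:350]
c=np.zeros((420,800,3),np.uint8);c[:375,:400]=cv2.resize(a,(400,375));c[:400,400:]=cv2.resize(b,(400,400))
cv2.imwrite('pics/m3.png',c)
E
```

```text
top [300.03757651 269.8196828 ]
  return _methods._mean(a, axis=axis, dtype=dtype,
  ret = ret.dtype.type(ret / rcount)
Traceback (most recent call last):
ValueError: zero-size array to reduction operation maximum which has no identity
```

```bash
python3 - <<'E'
from h import *
d=np.load('pics/top3.png.npy');ds=np.load('pics/side3.png.npy');d0=np.load('pics/side0.png.npy')
O=np.array([.54595,.01796]);u=np.array([.9655,.2604]);w=np.array([-u[1],u[0]])
for n,dd in(('side',ds),('side0',d0)):
    nn=n[:4]
    c=pix(nn,[.517,.0101,.012]); print(n,c)
    a,b=c.astype(int); P,_,_=cloud(box(a-20,b-20,a+20,b+20),dd,nn)
    q=np.c_[(P[:,:2]-O)@u,(P[:,:2]-O)@w]*1000; rr=np.hypot(q[:,0]+30,q[:,1])
    print('pin z',np.median(P[rr<4,2]),P[rr<4,2].max(),(rr<4).sum(),'plate z',np.median(P[(rr>12)&(rr<22),2]))
a=cv2.imread('pics/side3.png')[160:310,290:450];b=cv2.imread('pics/top3.png')[220:320,250:350]
c=np.zeros((420,800,3),np.uint8);c[:375,:400]=cv2.resize(a,(400,375));c[:400,400:]=cv2.resize(b,(400,400))
cv2.imwrite('pics/m3.png',c)
E
```

```text
side [339.54735661 276.00299556]
pin z 0.013636484877017595 0.015322986768699884 3 plate z 0.011815561699302172
side0 [339.54735661 276.00299556]
pin z 0.01884737226579608 0.023842890659503183 9 plate z 0.011992084272383484
```

View pics/m3.png

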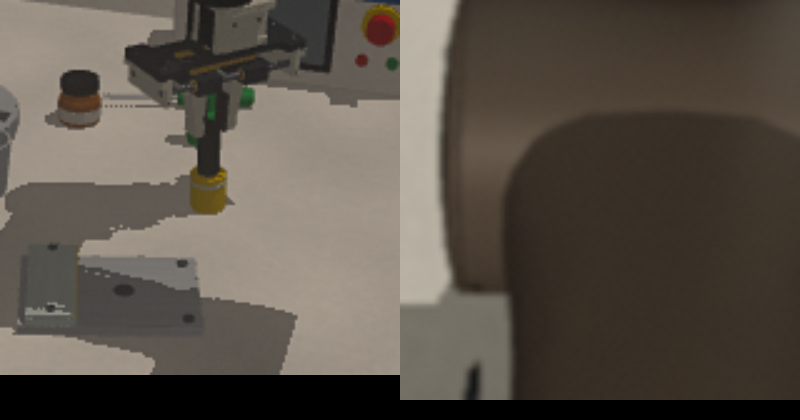

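The side view shows the fixture with a dark, flat disc and no red dome where the pin was, so the pin is down. The mallet stands upright on the open deck, so I'll release it.

>>> arm_command:
  plan:
    - {"dx":0,"dy":0,"dz":0,"wx":0,"wy":0,"wz":0}
    - {"dx":0,"dy":0,"dz":0,"wx":0,"wy":0,"wz":0}
    - {"dx":0.02,"dy":0,"dz":0,"wx":0,"wy":0.01,"wz":-0.005}
    - {"dx":0.02,"dy":-0.01,"dz":-0.01,"wx":0,"wy":0.01,"wz":-0.005}
    - {"dx":0.02,"dy":-0.01,"dz":-0.01,"wx":0,"wy":0.01,"wz":-0.005}
    - {"dx":0.02,"dy":-0.01,"dz":-0.01,"wx":0,"wy":0.01,"wz":-0.005}
    - {"dx":0.02,"dy":-0.01,"dz":-0.01,"wx":0,"wy":0.01,"wz":-0.005}
    - {"dx":0.02,"dy":-0.01,"dz":-0.01,"wx":0,"wy":0.01,"wz":-0.005}
  fingers: -1

```text
time_s: 11.48
tcp_pos: [0.4718, -0.2067, 0.0754]
eef_rot: [-146.9, 90.0, 167.8]
contact_force: [-0.4, 1.3, 0.5]
gripper_width: 0.0722
```

```bash
python3 - <<'E'
from h import *
goal([.471,-.2067,.19],45)
E
```

```text
t 11.48 tcp [ 0.4718 -0.2067  0.0754] F [-0.4  1.3  0.5] w 0.0722
jaw yaw 44.68766074855098 tilt x [-3.e-04  1.e-04 -1.e+00]
shift shares [-5.73 -0.03 -0.03]
rot shares [-0.07 -0.    0.  ]
rot shares [3.92e+01 0.00e+00 1.00e-02]
```

>>> arm_command:
  plan:
    - {"dx":-0.9,"dy":0,"dz":0,"wx":0,"wy":0,"wz":0}
    - {"dx":-0.9,"dy":0,"dz":0,"wx":0,"wy":0,"wz":0}
    - {"dx":-0.9,"dy":0,"dz":0,"wx":0,"wy":0,"wz":0}
    - {"dx":-0.9,"dy":0,"dz":0,"wx":0,"wy":0,"wz":0}
    - {"dx":-0.9,"dy":0,"dz":0,"wx":0,"wy":0,"wz":0}
    - {"dx":-0.9,"dy":0,"dz":0,"wx":0,"wy":0,"wz":0}

```text
time_s: 11.98
tcp_pos: [0.4682, -0.2062, 0.1825]
eef_rot: [-143.5, 89.3, 171.2]
contact_force: [0.8, 0.3, 0.5]
gripper_width: 0.0878
```

```bash
python3 - <<'E'
from h import *
goal([.3914,.2937,.16],62)
E
```

```text
t 11.98 tcp [ 0.4682 -0.2062  0.1825] F [0.8 0.3 0.5] w 0.0878
jaw yaw 44.629921902231814 tilt x [-0.0114  0.0018 -0.9999]
shift shares [  1.21  14.84 -20.48]
rot shares [-3.79 -0.13  0.07]
rot shares [35.48  0.1   0.18]
```

>>> arm_command:
  plan:
    - {"dx":0,"dy":0.72,"dz":-1,"wx":0,"wy":-0.13,"wz":0.07}
    - {"dx":0,"dy":0.72,"dz":-1,"wx":0,"wy":0,"wz":0}
    - {"dx":0,"dy":0.72,"dz":-1,"wx":0,"wy":0,"wz":0}
    - {"dx":0,"dy":0.72,"dz":-1,"wx":0,"wy":0,"wz":0}
    - {"dx":0,"dy":0.72,"dz":-1,"wx":0,"wy":0,"wz":0}
    - {"dx":0,"dy":0.72,"dz":-1,"wx":0,"wy":0,"wz":0}
    - {"dx":0,"dy":0.72,"dz":-1,"wx":0,"wy":0,"wz":0}
    - {"dx":0,"dy":0.72,"dz":-1,"wx":0,"wy":0,"wz":0}
    - {"dx":0,"dy":0.72,"dz":-1,"wx":0,"wy":0,"wz":0}
    - {"dx":0,"dy":0.72,"dz":-1,"wx":0,"wy":0,"wz":0}
    - {"dx":0,"dy":0.72,"dz":-1,"wx":0,"wy":0,"wz":0}
    - {"dx":0,"dy":0.72,"dz":-1,"wx":0,"wy":0,"wz":0}
    - {"dx":0,"dy":0.72,"dz":-1,"wx":0,"wy":0,"wz":0}
    - {"dx":0,"dy":0.72,"dz":-1,"wx":0,"wy":0,"wz":0}
    - {"dx":0,"dy":0.72,"dz":-1,"wx":0,"wy":0,"wz":0}
    - {"dx":0,"dy":0.72,"dz":-1,"wx":0,"wy":0,"wz":0}
    - {"dx":0,"dy":0.72,"dz":-1,"wx":0,"wy":0,"wz":0}
    - {"dx":0,"dy":0.72,"dz":-1,"wx":0,"wy":0,"wz":0}
    - {"dx":0,"dy":0.72,"dz":-1,"wx":0,"wy":0,"wz":0}
    - {"dx":0,"dy":0,"dz":0,"wx":0,"wy":0,"wz":0}

```text
time_s: 13.65
tcp_pos: [0.4338, 0.2309, 0.1901]
eef_rot: [168.2, 83.8, 127.3]
contact_force: [0.3, 0.3, -0.3]
gripper_width: 0.0879
```

```bash
python3 - <<'E'
from h import *
goal([.3914,.2937,.10],62)
_,d=cap('side','side4.png')
P,_,_=cloud(box(320,256,360,296),d,'side')
O=np.array([.54595,.01796]);u=np.array([.9655,.2604]);w=np.array([-u[1],u[0]])
q=np.c_[(P[:,:2]-O)@u,(P[:,:2]-O)@w]*1000; rr=np.hypot(q[:,0]+30,q[:,1])
print('pin z',np.median(P[rr<5,2]),P[rr<5,2].max(),(rr<5).sum(),'plate z',np.median(P[(rr>12)&(rr<22),2]))
a=cv2.imread('pics/side4.png'); c=np.zeros((540,800,3),np.uint8)
c[:,:]=cv2.resize(a[150:420,100:500],(800,540),interpolation=cv2.INTER_CUBIC); cv2.imwrite('pics/m4.png',c)
E
```

```text
t 13.65 tcp [0.4338 0.2309 0.1901] F [ 0.3  0.3 -0.3] w 0.0879
jaw yaw 49.07703997360813 tilt x [-0.0651  0.0853 -0.9942]
shift shares [ 4.89  0.88 -3.16]
rot shares [-2.8  -1.28 -0.42]
rot shares [36.42 -0.62  1.87]
pin z 0.010827539904734283 0.01212109350446111 7 plate z 0.011398774168165383
```

View pics/m4.png

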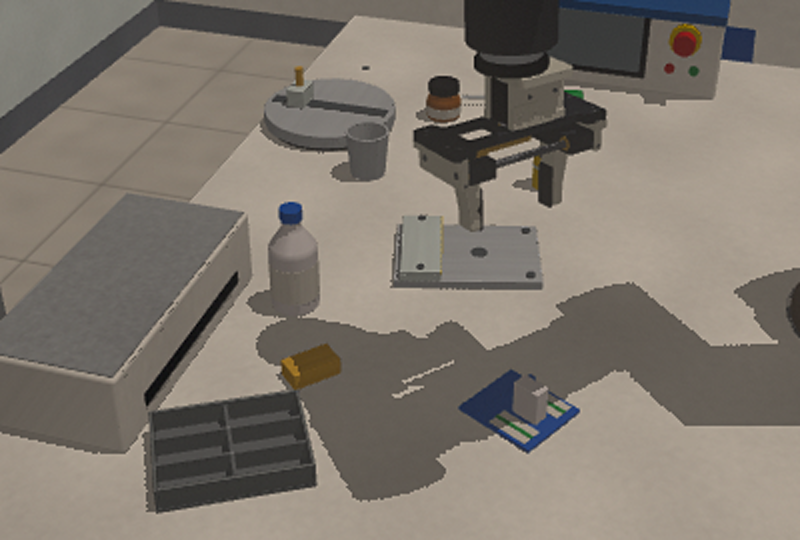

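The pin reads flush, at 10.8 mm against 11.4 mm for the plate. The mallet is standing behind the gripper at (540,170), and the holder hasn't been touched. I'll correct the tilt and move over the holder.

>>> arm_command:
  plan:
    - {"dx":0,"dy":0,"dz":0,"wx":-0.7,"wy":-0.32,"wz":-0.1}
    - {"dx":0,"dy":0,"dz":0,"wx":-0.7,"wy":-0.32,"wz":-0.1}
    - {"dx":0,"dy":0,"dz":0,"wx":-0.7,"wy":-0.32,"wz":-0.1}
    - {"dx":0,"dy":0,"dz":0,"wx":-0.7,"wy":-0.32,"wz":-0.1}

```text
time_s: 14.03
tcp_pos: [0.4354, 0.2289, 0.1887]
eef_rot: [-59.2, 89.8, -87.2]
contact_force: [0.2, -0.9, 1.2]
gripper_width: 0.0876
```

```bash
python3 - <<'E'
from h import *
goal([.3914,.2937,.10],62)
E
```

```text
t 14.03 tcp [0.4354 0.2289 0.1887] F [ 0.2 -0.9  1.2] w 0.0876
jaw yaw 62.00488479630578 tilt x [ 2.0e-04 -3.5e-03 -1.0e+00]
shift shares [ 4.42  1.84 -3.47]
rot shares [0.   0.02 0.04]
rot shares [-39.27  -0.06   0.04]
```

>>> arm_command:
  plan:
    - {"dx":0.6,"dy":0.37,"dz":-0.7,"wx":0,"wy":0,"wz":0}
    - {"dx":0.6,"dy":0.37,"dz":-0.7,"wx":0,"wy":0,"wz":0}
    - {"dx":0.6,"dy":0.37,"dz":-0.7,"wx":0,"wy":0,"wz":0}
    - {"dx":0.6,"dy":0.37,"dz":-0.7,"wx":0,"wy":0,"wz":0}
    - {"dx":0.6,"dy":0.37,"dz":-0.7,"wx":0,"wy":0,"wz":0}
    - {"dx":0,"dy":0,"dz":0,"wx":0,"wy":0,"wz":0}

```text
time_s: 14.53
tcp_pos: [0.4003, 0.2886, 0.1255]
eef_rot: [-179.4, 88.7, 153.6]
contact_force: [-0.8, 0.2, 0.4]
gripper_width: 0.0874
```

```bash
python3 - <<'E'
from h import *
goal([.3914,.2937,.026],62)
_,d=cap('side','side5.png')
cv2.imwrite('pics/m5.png',cv2.resize(cv2.imread('pics/side5.png')[250:400,280:480],(800,600),interpolation=cv2.INTER_CUBIC))
E
```

```text
t 14.53 tcp [0.4003 0.2886 0.1255] F [-0.8  0.2  0.4] w 0.0874
jaw yaw 63.03164089681096 tilt x [-0.0202  0.01   -0.9997]
shift shares [ 4.99  0.03 -0.4 ]
rot shares [ 0.23 -0.28  0.01]
rot shares [-3.904e+01 -1.000e-02 -4.400e-01]
```

View pics/m5.png

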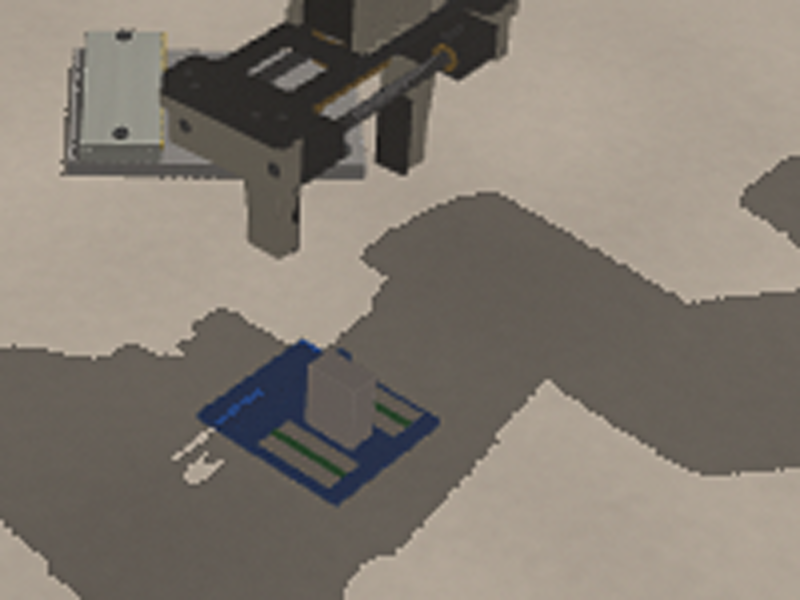

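>>> arm_command:
  plan:
    - {"dx":0.7,"dy":0.01,"dz":-0.2,"wx":0.11,"wy":-0.16,"wz":0}
    - {"dx":0.7,"dy":0.01,"dz":-0.2,"wx":0.11,"wy":-0.16,"wz":0}
    - {"dx":0.7,"dy":0,"dz":0,"wx":0,"wy":0,"wz":0}
    - {"dx":0,"dy":0,"dz":0,"wx":0,"wy":0,"wz":0}

```text
time_s: 14.92
tcp_pos: [0.4048, 0.2872, 0.0844]
eef_rot: [164.0, 88.9, 136.7]
contact_force: [-0.9, -0.0, 0.1]
gripper_width: 0.088
```

```bash
python3 - <<'E'
from h import *
goal([.3914,.2937,.027],62)
E
```

```text
t 14.92 tcp [0.4048 0.2872 0.0844] F [-0.9 -0.   0.1] w 0.088
jaw yaw 62.70733948824183 tilt x [-0.0134  0.0126 -0.9998]
shift shares [ 2.88 -0.04 -0.69]
rot shares [ 0.15 -0.22 -0.06]
rot shares [-39.11   0.1   -0.35]
```

```bash
python3 - <<'E'
from h import *
s=r.get_state();print(np.round(s['joints'],1),np.round(s['qd'],2))
E
```

```text
[  57.2   10.4  -29.8   -1.4  -49.6 -173.6] [-0.61 -1.45  2.3   0.99 -2.6  -0.12]
```

>>> arm_command:
  plan:
    - {"dx":0,"dy":0,"dz":-0.7,"wx":0.15,"wy":-0.22,"wz":-0.06}

```text
time_s: 15.0
tcp_pos: [0.4012, 0.2881, 0.0845]
eef_rot: [174.3, 88.7, 147.1]
contact_force: [0.1, 0.3, 0.1]
gripper_width: 0.0878
```

```bash
python3 - <<'E'
from h import *
goal([.3914,.2937,.027],62)
s=r.get_state();print(np.round(s['joints'],1),np.round(s['qd'],2))
E
```

```text
t 15.0 tcp [0.4012 0.2881 0.0845] F [0.1 0.3 0.1] w 0.0878
jaw yaw 62.75170273138663 tilt x [-0.0184  0.0119 -0.9998]
shift shares [ 2.89  0.02 -0.5 ]
rot shares [ 0.16 -0.27 -0.03]
rot shares [-39.1    0.04  -0.43]
[  57.4   10.3  -29.8   -1.6  -49.9 -173.6] [ 3.55 -0.32 -0.99 -4.77 -2.93 -0.17]
```

Joint 6 has reached its limit of -173.6°, which is why the arm stopped following. A half turn the other way gives the same grasp, so I'll use that.

>>> arm_command:
  plan:
    - {"dx":0,"dy":0,"dz":0,"wx":-1,"wy":0,"wz":0}
    - {"dx":0,"dy":0,"dz":0,"wx":-1,"wy":0,"wz":0}
    - {"dx":0,"dy":0,"dz":0,"wx":-1,"wy":0,"wz":0}
    - {"dx":0,"dy":0,"dz":0,"wx":-1,"wy":0,"wz":0}
    - {"dx":0,"dy":0,"dz":0,"wx":-1,"wy":0,"wz":0}
    - {"dx":0,"dy":0,"dz":0,"wx":-1,"wy":0,"wz":0}
    - {"dx":0,"dy":0,"dz":0,"wx":-1,"wy":0,"wz":0}
    - {"dx":0,"dy":0,"dz":0,"wx":-1,"wy":0,"wz":0}
    - {"dx":0,"dy":0,"dz":0,"wx":-1,"wy":0,"wz":0}
    - {"dx":0,"dy":0,"dz":0,"wx":-1,"wy":0,"wz":0}
    - {"dx":0,"dy":0,"dz":0,"wx":-1,"wy":0,"wz":0}
    - {"dx":0,"dy":0,"dz":0,"wx":-1,"wy":0,"wz":0}
    - {"dx":0,"dy":0,"dz":0,"wx":-1,"wy":0,"wz":0}
    - {"dx":0,"dy":0,"dz":0,"wx":-1,"wy":0,"wz":0}
    - {"dx":0,"dy":0,"dz":0,"wx":-1,"wy":0,"wz":0}
    - {"dx":0,"dy":0,"dz":0,"wx":-1,"wy":0,"wz":0}
    - {"dx":0,"dy":0,"dz":0,"wx":-1,"wy":0,"wz":0}
    - {"dx":0,"dy":0,"dz":0,"wx":-1,"wy":0,"wz":0}

```text
time_s: 16.5
tcp_pos: [0.4078, 0.2942, 0.107]
eef_rot: [43.4, 88.2, 102.2]
contact_force: [0.4, 0.1, 0.2]
gripper_width: 0.0877
```

```bash
python3 - <<'E'
from h import *
goal([.3914,.2937,.1],62)
s=r.get_state();print(np.round(s['joints'],1),np.round(s['qd'],2))
E
```

```text
t 16.5 tcp [0.4078 0.2942 0.107 ] F [0.4 0.1 0.2] w 0.0877
jaw yaw 148.89606631723458 tilt x [-0.0067  0.031  -0.9995]
shift shares [ 0.36  0.68 -0.45]
rot shares [18.95  0.02 -0.44]
rot shares [-2.031e+01  4.400e-01  2.000e-02]
[ 57.1   8.8 -28.1  -1.6 -51.8 -87.2] [-2.400e-01 -1.080e+00  1.130e+00  3.000e-02 -1.180e+00  5.745e+01]
```

>>> arm_command:
  plan:
    - {"dx":0.03,"dy":0.2,"dz":-0.2,"wx":-1,"wy":0.2,"wz":0}
    - {"dx":0.03,"dy":0.2,"dz":-0.2,"wx":-1,"wy":0.2,"wz":0}
    - {"dx":0.03,"dy":0.2,"dz":-0.1,"wx":-1,"wy":0,"wz":0}
    - {"dx":0.03,"dy":0,"dz":0,"wx":-1,"wy":0,"wz":0}
    - {"dx":0.03,"dy":0,"dz":0,"wx":-1,"wy":0,"wz":0}
    - {"dx":0.03,"dy":0,"dz":0,"wx":-1,"wy":0,"wz":0}
    - {"dx":0.03,"dy":0,"dz":0,"wx":-1,"wy":0,"wz":0}
    - {"dx":0.03,"dy":0,"dz":0,"wx":-1,"wy":0,"wz":0}
    - {"dx":0.03,"dy":0,"dz":0,"wx":-1,"wy":0,"wz":0}
    - {"dx":0.03,"dy":0,"dz":0,"wx":-1,"wy":0,"wz":0}
    - {"dx":0.03,"dy":0,"dz":0,"wx":-1,"wy":0,"wz":0}
    - {"dx":0.03,"dy":0,"dz":0,"wx":-1,"wy":0,"wz":0}
    - {"dx":0.03,"dy":0,"dz":0,"wx":-1,"wy":0,"wz":0}
    - {"dx":0.03,"dy":0,"dz":0,"wx":-1,"wy":0,"wz":0}
    - {"dx":0.03,"dy":0,"dz":0,"wx":-1,"wy":0,"wz":0}
    - {"dx":0.03,"dy":0,"dz":0,"wx":-1,"wy":0,"wz":0}
    - {"dx":0.03,"dy":0,"dz":0,"wx":-1,"wy":0,"wz":0}
    - {"dx":0.03,"dy":0,"dz":0,"wx":-1,"wy":0,"wz":0}
    - {"dx":0.03,"dy":0,"dz":0,"wx":-1,"wy":0,"wz":0}
    - {"dx":0.03,"dy":0,"dz":0,"wx":-1,"wy":0,"wz":0}

```text
time_s: 18.17
tcp_pos: [0.3989, 0.2977, 0.1221]
eef_rot: [-52.1, 88.5, 102.9]
contact_force: [1.2, -0.1, 0.2]
gripper_width: 0.0875
```

```bash
python3 - <<'E'
from h import *
goal([.3914,.2937,.07],62)
s=r.get_state();print(np.round(s['joints'],1))
E
```

```text
t 18.17 tcp [0.3989 0.2977 0.1221] F [ 1.2 -0.1  0.2] w 0.0875
jaw yaw -114.98298360772027 tilt x [-0.006   0.0263 -0.9996]
shift shares [2.6  0.4  0.21]
rot shares [-38.61  -0.4    0.33]
rot shares [0.66 0.21 0.26]
[ 58.4   7.4 -27.6  -1.3 -53.8   7.4]
```

>>> arm_command:
  plan:
    - {"dx":0.1,"dy":0.2,"dz":0.1,"wx":0.33,"wy":0.1,"wz":0.13}
    - {"dx":0.6,"dy":0.2,"dz":0.1,"wx":0.33,"wy":0.1,"wz":0.13}
    - {"dx":0.7,"dy":0,"dz":0,"wx":0,"wy":0,"wz":0}
    - {"dx":0.7,"dy":0,"dz":0,"wx":0,"wy":0,"wz":0}
    - {"dx":0.1,"dy":0,"dz":0,"wx":0,"wy":0,"wz":0}

```text
time_s: 18.58
tcp_pos: [0.3944, 0.2954, 0.0846]
eef_rot: [-93.7, 89.4, 58.5]
contact_force: [-0.4, 0.3, -0.6]
gripper_width: 0.0874
```

```bash
python3 - <<'E'
from h import *
goal([.3914,.2937,.027],62)
E
```

```text
t 18.58 tcp [0.3944 0.2954 0.0846] F [-0.4  0.3 -0.6] w 0.0874
jaw yaw -117.8551945714696 tilt x [ 0.0054  0.0088 -0.9999]
shift shares [2.88 0.17 0.1 ]
rot shares [-3.924e+01 -2.000e-01 -1.000e-02]
rot shares [ 0.03 -0.01  0.13]
```

>>> arm_command:
  plan:
    - {"dx":0.5,"dy":0.17,"dz":0.1,"wx":0.03,"wy":-0.01,"wz":0.13}
    - {"dx":0.7,"dy":0,"dz":0,"wx":0,"wy":0,"wz":0}
    - {"dx":0.7,"dy":0,"dz":0,"wx":0,"wy":0,"wz":0}
    - {"dx":0.5,"dy":0,"dz":0,"wx":0,"wy":0,"wz":0}
    - {"dx":0.1,"dy":0,"dz":0,"wx":0,"wy":0,"wz":0}

```text
time_s: 19.0
tcp_pos: [0.3926, 0.2955, 0.0369]
eef_rot: [-95.6, 89.7, 56.3]
contact_force: [-0.1, 0.4, 0.1]
gripper_width: 0.0878
```

```bash
python3 - <<'E'
from h import *
goal([.3914,.2937,.027],62)
E
```

```text
t 19.0 tcp [0.3926 0.2955 0.0369] F [-0.1  0.4  0.1] w 0.0878
jaw yaw -118.0613349893171 tilt x [ 0.0025  0.0038 -1.    ]
shift shares [0.49 0.11 0.01]
rot shares [3.926e+01 9.000e-02 1.000e-02]
rot shares [-0.01 -0.01  0.06]
```

>>> arm_command:
  plan:
    - {"dx":0.3,"dy":0.1,"dz":0.01,"wx":0,"wy":0,"wz":0.06}
    - {"dx":0.22,"dy":0.02,"dz":0,"wx":0,"wy":0,"wz":0.01}
    - {"dx":0.03,"dy":0,"dz":0,"wx":0,"wy":0,"wz":0.01}

```text
time_s: 19.25
tcp_pos: [0.3917, 0.294, 0.0262]
eef_rot: [109.5, 89.9, -98.5]
contact_force: [0.6, 0.5, -0.0]
gripper_width: 0.0877
```

```bash
python3 - <<'E'
from h import *
goal([.3914,.2937,.027],62)
E
```

```text
t 19.25 tcp [0.3917 0.294  0.0262] F [ 0.6  0.5 -0. ] w 0.0877
jaw yaw -118.07431516675793 tilt x [-3.0e-04 -1.9e-03 -1.0e+00]
shift shares [-0.04  0.02  0.01]
rot shares [ 3.925e+01 -4.000e-02  1.000e-02]
rot shares [-0.02 -0.01 -0.02]
```

>>> arm_command:
  plan:
    - {"dx":0.03,"dy":0,"dz":0,"wx":0,"wy":0,"wz":0}
    - {"dx":0.03,"dy":0,"dz":0,"wx":0,"wy":0,"wz":0}
    - {"dx":0.03,"dy":0,"dz":0,"wx":0,"wy":0,"wz":0}
    - {"dx":0.03,"dy":0,"dz":0,"wx":0,"wy":0,"wz":0}
    - {"dx":0.03,"dy":0,"dz":0,"wx":0,"wy":0,"wz":0}
    - {"dx":0.03,"dy":0,"dz":0,"wx":0,"wy":0,"wz":0}
    - {"dx":0.03,"dy":0,"dz":0,"wx":0,"wy":0,"wz":0}
    - {"dx":0.03,"dy":0,"dz":0,"wx":0,"wy":0,"wz":0}
    - {"dx":0.03,"dy":0,"dz":0,"wx":0,"wy":0,"wz":0}
    - {"dx":0.03,"dy":0,"dz":0,"wx":0,"wy":0,"wz":0}
    - {"dx":0.03,"dy":0,"dz":0,"wx":0,"wy":0,"wz":0}
    - {"dx":0.03,"dy":0,"dz":0,"wx":0,"wy":0,"wz":0}
  fingers: 1
  force: 45

```text
time_s: 20.25
tcp_pos: [0.3919, 0.2935, 0.0208]
eef_rot: [121.9, 89.9, -86.1]
contact_force: [-3.3, -3.5, 24.2]
gripper_width: 0.0132
```

```bash
python3 - <<'E'
from h import *
goal([.3914,.2937,.027],62)
E
```

```text
t 20.25 tcp [0.3919 0.2935 0.0208] F [-3.3 -3.5 24.2] w 0.0132
jaw yaw -118.04662516299737 tilt x [ 2.0e-04 -2.5e-03 -1.0e+00]
shift shares [-0.31  0.    0.02]
rot shares [ 3.926e+01 -4.000e-02  3.000e-02]
rot shares [-0.01 -0.02 -0.03]
```

The opening reads 13 mm where 20 mm was expected, and there's a 24 N push from below, so I'll take a look.

```bash
python3 - <<'E'
from h import *
cap('side','side6.png'); s=r.get_state(); print(s['gripper_width'],s['contact_force'],s['moment'])
cv2.imwrite('pics/m6.png',cv2.resize(cv2.imread('pics/side6.png')[270:390,290:450],(800,600),interpolation=cv2.INTER_CUBIC))
E
```

```text
0.009208907855496343 [-0.54244665  0.77519872  2.10104389] [-0.00588499  0.18865766 -0.02348773]
```

View pics/m6.png

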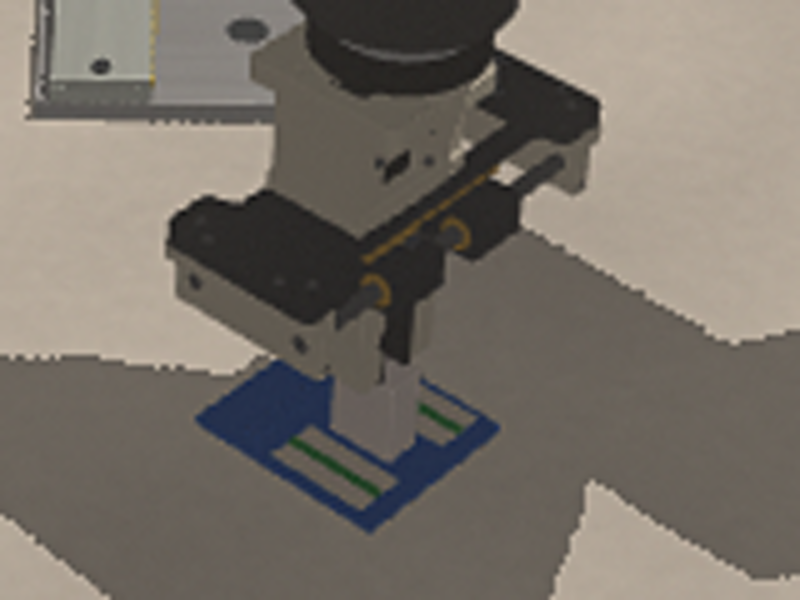

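```bash
python3 - <<'E'
from h import *
goal([.3914,.2937,.027],62); print(r.tcp_to_tips)
_,d=cap('side','side7.png'); _,d2=cap('top','top7.png'); s=r.get_state(); print(s['gripper_width'],s['contact_force'])
# holder position & block top
P,u,v=cloud(box(320,325,400,385),d,'side')
w=P[(P[:,2]>.03)&(P[:,2]<.06)&(P[:,0]<.45)];print(len(w),w.mean(0))
for n in('side','top'):
    a=cv2.imread(f'pics/{n}7.png'); 
    cv2.imwrite(f'pics/m7{n}.png',cv2.resize(a[270:390,290:450] if n=='side' else a[240:390,80:280],(800,600),interpolation=cv2.INTER_CUBIC))
E
```

```text
t 20.3 tcp [0.3926 0.2947 0.021 ] F [-0.5  0.8  2.1] w 0.0092
jaw yaw -118.03260649371492 tilt x [ 1.7e-03 -2.0e-04 -1.0e+00]
shift shares [-0.3   0.07  0.03]
rot shares [3.926e+01 1.000e-02 3.000e-02]
rot shares [-0.01 -0.02  0.01]
0.011
0.0024255157073047088 [-0.81054734 -0.32770149  5.93082173]
160 [0.38807829 0.30212164 0.04527875]
```

View pics/m7side.png

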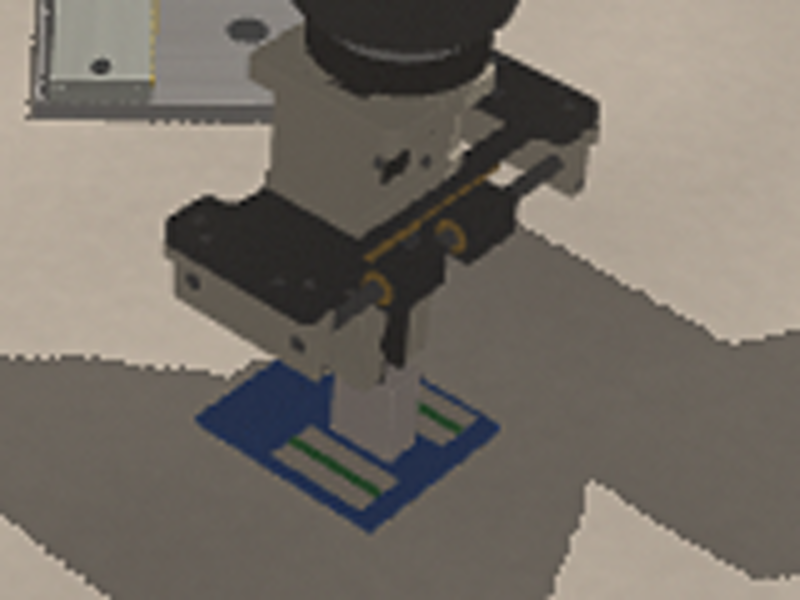

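View pics/m7top.png

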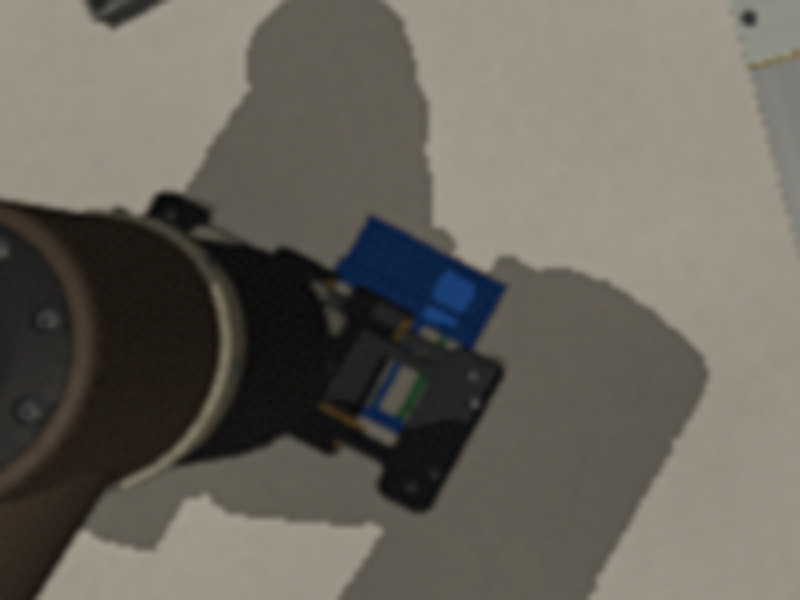

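```bash
python3 - <<'E'
from h import *
d=np.load('pics/side7.png.npy')
print('tcp pix',pix('side',[.3926,.2947,.021]),'tips',pix('side',[.3926,.2947,.010]))
for a,b in((345,375),(365,380),(365,395),(350,400),(390,360),(400,375),(375,340),(345,430),(390,430)):
    u,v=int(290+a/5),int(270+b/5); print((a,b),np.round(toworld('side',u,v,d[v,u]),4))
t=np.load('pics/top7.png.npy')
for a,b in((400,390),(400,340),(385,310),(450,290),(480,400)):
    u,v=int(80+a/4),int(240+b/4); print('top',(a,b),np.round(toworld('top',u,v,t[v,u]),4))
E
```

```text
tcp pix [364.54440196 351.29147279] tips [364.27369974 355.15624385]
(345, 375) [0.4024 0.3138 0.052 ]
(365, 380) [0.3935 0.3151 0.0524]
(365, 395) [0.395  0.3032 0.034 ]
(350, 400) [0.4014 0.3026 0.0291]
(390, 360) [0.3868 0.2933 0.0473]
(400, 375) [0.3813 0.2975 0.0436]
(375, 340) [0.3905 0.3148 0.0746]
(345, 430) [0.4034 0.299  0.0085]
(390, 430) [0.3823 0.3083 0.0216]
top (400, 390) [0.3703 0.2807 0.0066]
top (400, 340) [0.3956 0.2492 0.1292]
top (385, 310) [0.4113 0.2557 0.1368]
top (450, 290) [0.4253 0.2562 0.0053]
top (480, 400) [0.3663 0.2034 0.1538]
```

```bash
python3 - <<'E'
from h import *
d=np.load('pics/side5.png.npy')
print('5: tcp .4003 .2886 .1255')
for a,b in((275,250),(270,240),(265,220),(390,165),(395,150)):
    u,v=int(280+a/4),int(250+b/4); print((a,b),np.round(toworld('side',u,v,d[v,u]),4))
d=np.load('pics/side1.png.npy'); print('1: tcp .4942 -.2783 .1308')
for v in range(150,222,4): print(v,[np.round(toworld('side',u,v,d[v,u]),3) for u in (362,371,378)])
s=r.get_state(); print(np.round(s['joints'],2))
E
```

```text
5: tcp .4003 .2886 .1255
(275, 250) [0.424  0.3428 0.1559]
(270, 240) [0.4263 0.3424 0.1601]
(265, 220) [0.429  0.3415 0.1713]
(390, 165) [0.3815 0.2536 0.1554]
(395, 150) [0.3807 0.2491 0.1629]
1: tcp .4942 -.2783 .1308
150 [array([ 0.527, -0.267,  0.259]), array([ 0.502, -0.269,  0.261]), array([ 0.481, -0.26 ,  0.267])]
154 [array([ 0.519, -0.227,  0.263]), array([ 0.497, -0.245,  0.259]), array([ 0.48 , -0.258,  0.256])]
158 [array([ 0.521, -0.239,  0.246]), array([ 0.497, -0.246,  0.246]), array([ 0.483, -0.284,  0.233])]
162 [array([ 0.519, -0.233,  0.237]), array([ 0.493, -0.231,  0.241]), array([ 0.477, -0.249,  0.236])]
166 [array([ 0.515, -0.216,  0.232]), array([ 0.493, -0.231,  0.229]), array([ 0.482, -0.288,  0.207])]
170 [array([ 0.523, -0.261,  0.201]), array([ 0.549, -0.573,  0.068]), array([ 0.479, -0.278,  0.199])]
174 [array([ 0.521, -0.253,  0.192]), array([ 0.548, -0.57 ,  0.055]), array([ 0.479, -0.282,  0.185])]
178 [array([ 0.522, -0.266,  0.174]), array([ 0.547, -0.571,  0.04 ]), array([ 0.478, -0.278,  0.175])]
182 [array([ 0.521, -0.261,  0.164]), array([ 0
[... 336 characters left out ...]
array([ 0.514, -0.541, -0.003])]
198 [array([ 0.553, -0.453,  0.018]), array([ 0.493, -0.268,  0.113]), array([ 0.501, -0.459,  0.022])]
202 [array([ 0.554, -0.463, -0.002]), array([ 0.491, -0.265,  0.102]), array([ 0.5  , -0.46 ,  0.008])]
206 [array([ 0.546, -0.425,  0.003]), array([ 0.491, -0.267,  0.088]), array([ 0.485, -0.368,  0.04 ])]
210 [array([ 0.541, -0.401,  0.001]), array([ 0.488, -0.255,  0.081]), array([ 0.492, -0.417,  0.   ])]
214 [array([ 0.536, -0.374,  0.   ]), array([ 0.488, -0.257,  0.067]), array([ 0.487, -0.391, -0.001])]
218 [array([ 0.531, -0.351, -0.002]), array([ 0.503, -0.357,  0.   ]), array([ 0.481, -0.359,  0.002])]
[ 59.98  14.87 -35.33   0.13 -39.67   1.89]
```

The fingers shut above the block. Depth shows the true fingertips about 25 mm above the reported TCP, where they should be 11 mm below it. The block-top contact and the mallet pictures both agree with this. That makes the vertical tool offset about 36 mm off, so I'll take tip height as tcp_z + 0.0255. I'll open, then go lower.

>>> arm_command:
  plan:
    - {"dx":-0.4,"dy":0,"dz":0,"wx":0,"wy":0,"wz":0}
    - {"dx":-0.3,"dy":0,"dz":0,"wx":0,"wy":0,"wz":0}
    - {"dx":0.03,"dy":0,"dz":0,"wx":0,"wy":0,"wz":0}
    - {"dx":0.03,"dy":0,"dz":0,"wx":0,"wy":0,"wz":0}
    - {"dx":0.03,"dy":0,"dz":0,"wx":0,"wy":0,"wz":0}
    - {"dx":0.03,"dy":0,"dz":0,"wx":0,"wy":0,"wz":0}
    - {"dx":0.03,"dy":0,"dz":0,"wx":0,"wy":0,"wz":0}
    - {"dx":0.03,"dy":0,"dz":0,"wx":0,"wy":0,"wz":0}
    - {"dx":0.03,"dy":0,"dz":0,"wx":0,"wy":0,"wz":0}
    - {"dx":0.03,"dy":0,"dz":0,"wx":0,"wy":0,"wz":0}
  fingers: -1

```text
time_s: 21.23
tcp_pos: [0.3928, 0.2953, 0.031]
eef_rot: [-122.1, 89.9, 29.9]
contact_force: [0.1, 0.3, -0.0]
gripper_width: 0.0637
```

```bash
python3 - <<'E'
from h import *
goal([.3914,.2937,-.010],62)
_,d=cap('side','side8.png'); t=np.load('pics/top7.png.npy')
p=cv2.imread('pics/top7.png').astype(int); m=(p[...,0]>1.5*p[...,2])&box(140,280,220,330)
P,u,v=cloud(m,t); s=P[P[:,2]<.009]; print('blue',len(s),cv2.minAreaRect((s[:,:2]*1000).astype(np.float32)),cv2.boxPoints(cv2.minAreaRect((s[:,:2]*1000).astype(np.float32))))
cv2.imwrite('pics/m8.png',cv2.resize(cv2.imread('pics/side8.png')[270:390,290:450],(800,600),interpolation=cv2.INTER_CUBIC))
# block top in side
P,u,v=cloud(box(340,330,385,365),d,'side'); s=P[(P[:,2]>.043)&(P[:,2]<.049)&(abs(P[:,0]-.391)<.025)&(abs(P[:,1]-.294)<.025)]; print(len(s),s.mean(0),s.min(0),s.max(0))
E
```

```text
t 21.23 tcp [0.3928 0.2953 0.031 ] F [ 0.1  0.3 -0. ] w 0.0637
jaw yaw -118.04797332716164 tilt x [ 0.0022  0.0013 -1.    ]
shift shares [2.05 0.11 0.03]
rot shares [3.926e+01 4.000e-02 3.000e-02]
rot shares [-0.01 -0.02  0.03]
blue 498 ((427.6650695800781, 274.0147705078125), (89.13673400878906, 43.816802978515625), 61.26034927368164) [[387.02563 245.47086]
 [425.44482 224.40237]
 [468.3045  302.5587 ]
 [429.8853  323.62717]]
91 [0.39134919 0.2951291  0.04535922] [0.37532699 0.27741765 0.04306808] [0.40613176 0.3103877  0.04874342]
```

View pics/m8.png

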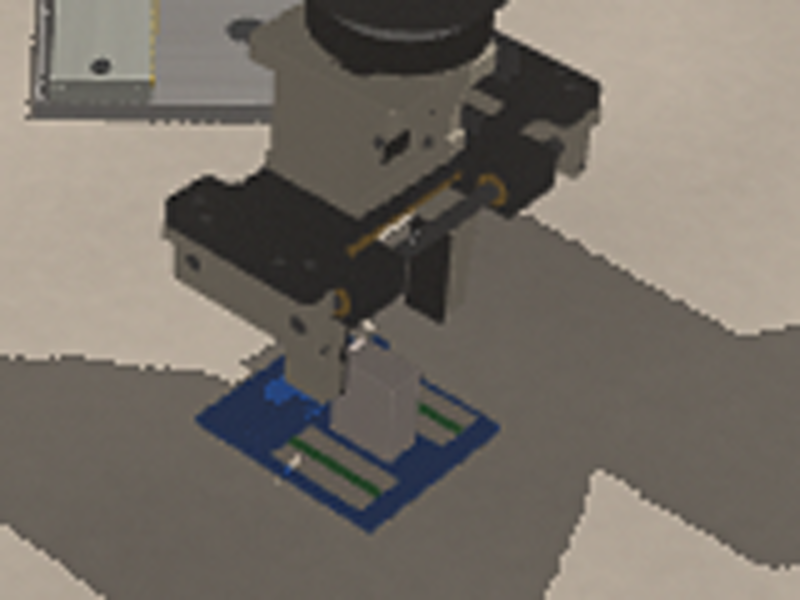

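The open fingers now straddle the block at (375,375). I'll go down to a reported z of about -0.010.

>>> arm_command:
  plan:
    - {"dx":0.4,"dy":0.08,"dz":0,"wx":0,"wy":0,"wz":0.02}
    - {"dx":0.5,"dy":0,"dz":0,"wx":0,"wy":0,"wz":0}
    - {"dx":0.5,"dy":0,"dz":0,"wx":0,"wy":0,"wz":0}
    - {"dx":0.4,"dy":0,"dz":0,"wx":0,"wy":0,"wz":0}
    - {"dx":0.1,"dy":0,"dz":0,"wx":0,"wy":0,"wz":0}

```text
time_s: 21.7
tcp_pos: [0.3921, 0.2939, -0.0098]
eef_rot: [-130.0, 89.9, 21.9]
contact_force: [-0.9, 0.2, 0.0]
gripper_width: 0.0873
```

```bash
python3 - <<'E'
from h import *
goal([.3914,.2942,-.010],62)
cap('side','side9.png')
cv2.imwrite('pics/m9.png',cv2.resize(cv2.imread('pics/side9.png')[270:390,290:450],(800,600),interpolation=cv2.INTER_CUBIC))
E
```

```text
t 21.7 tcp [ 0.3921  0.2939 -0.0098] F [-0.9  0.2  0. ] w 0.0873
jaw yaw -118.05633861999836 tilt x [ 1.9e-03  8.0e-04 -1.0e+00]
shift shares [0.01 0.   0.04]
rot shares [3.926e+01 3.000e-02 3.000e-02]
rot shares [-0.01 -0.02  0.02]
```

View pics/m9.png

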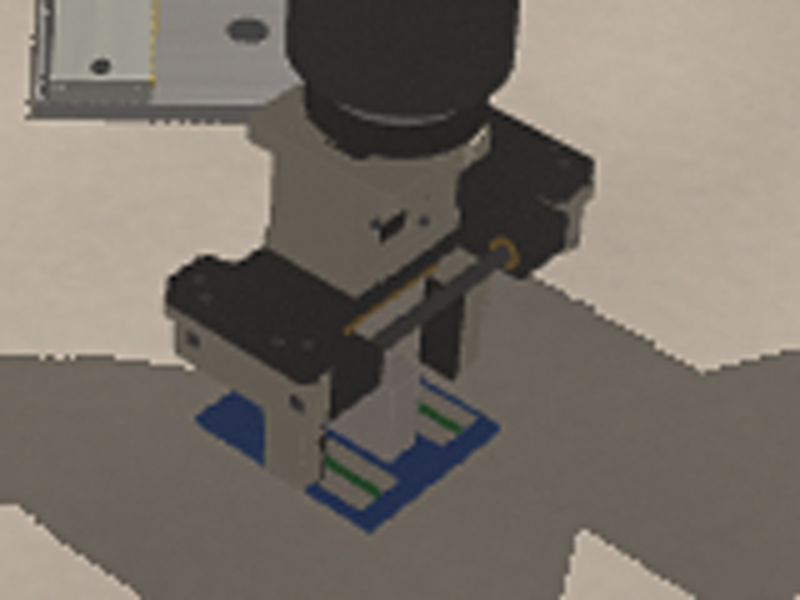

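The fingers now enclose the block at the right height. Closing.

>>> arm_command:
  plan:
    - {"dx":0.015,"dy":0,"dz":0.02,"wx":0,"wy":0,"wz":0.01}
    - {"dx":0.015,"dy":0,"dz":0,"wx":0,"wy":0,"wz":0}
    - {"dx":0.015,"dy":0,"dz":0,"wx":0,"wy":0,"wz":0}
    - {"dx":0.015,"dy":0,"dz":0,"wx":0,"wy":0,"wz":0}
    - {"dx":0.015,"dy":0,"dz":0,"wx":0,"wy":0,"wz":0}
    - {"dx":0.015,"dy":0,"dz":0,"wx":0,"wy":0,"wz":0}
    - {"dx":0.015,"dy":0,"dz":0,"wx":0,"wy":0,"wz":0}
    - {"dx":0.015,"dy":0,"dz":0,"wx":0,"wy":0,"wz":0}
    - {"dx":0.015,"dy":0,"dz":0,"wx":0,"wy":0,"wz":0}
    - {"dx":0.015,"dy":0,"dz":0,"wx":0,"wy":0,"wz":0}
    - {"dx":0.01,"dy":0,"dz":0,"wx":0,"wy":0,"wz":0}
    - {"dx":0,"dy":0,"dz":0,"wx":0,"wy":0,"wz":0}
  fingers: 1
  force: 45

```text
time_s: 22.75
tcp_pos: [0.3921, 0.2947, -0.0117]
eef_rot: [-127.8, 89.8, 24.1]
contact_force: [-0.4, 0.9, 1.5]
gripper_width: 0.02
```

```bash
python3 - <<'E'
from h import *
goal([.3914,.2942,.03],62)
E
```

```text
t 22.75 tcp [ 0.3921  0.2947 -0.0117] F [-0.4  0.9  1.5] w 0.02
jaw yaw -118.04382988634333 tilt x [ 0.0024  0.0011 -1.    ]
shift shares [-2.09  0.03  0.02]
rot shares [3.926e+01 4.000e-02 3.000e-02]
rot shares [-0.01 -0.02  0.03]
```

Gripped: 20.0 mm wide, as it should be. I'll lift, turn to the fixture's yaw (15.1°, so jaws at -74.9°), and travel.

>>> arm_command:
  plan:
    - {"dx":-0.8,"dy":0,"dz":0,"wx":0,"wy":0,"wz":0}
    - {"dx":-0.8,"dy":0,"dz":0,"wx":0,"wy":0,"wz":0}
    - {"dx":-0.8,"dy":0,"dz":0,"wx":0,"wy":0,"wz":0}
    - {"dx":0,"dy":0,"dz":0,"wx":-0.94,"wy":0,"wz":0}
    - {"dx":0,"dy":0,"dz":0,"wx":-0.94,"wy":0,"wz":0}
    - {"dx":0,"dy":0,"dz":0,"wx":-0.94,"wy":0,"wz":0}
    - {"dx":0,"dy":0,"dz":0,"wx":-0.94,"wy":0,"wz":0}
    - {"dx":0,"dy":0,"dz":0,"wx":-0.94,"wy":0,"wz":0}
    - {"dx":0,"dy":0,"dz":0,"wx":-0.94,"wy":0,"wz":0}
    - {"dx":0,"dy":0,"dz":0,"wx":-0.94,"wy":0,"wz":0}
    - {"dx":0,"dy":0,"dz":0,"wx":-0.94,"wy":0,"wz":0}
    - {"dx":0,"dy":0,"dz":0,"wx":-0.94,"wy":0,"wz":0}
    - {"dx":0,"dy":0,"dz":0,"wx":-0.9,"wy":0,"wz":0}

```text
time_s: 23.83
tcp_pos: [0.39, 0.2926, 0.0359]
eef_rot: [37.2, 89.9, -126.1]
contact_force: [-0.3, -0.7, -1.9]
gripper_width: 0.0199
```

```bash
python3 - <<'E'
from h import *
goal([.4919,.0034,.045],105.1)
E
```

```text
t 23.83 tcp [0.39   0.2926 0.0359] F [-0.3 -0.7 -1.9] w 0.0199
jaw yaw -73.33844016108604 tilt x [-0.0013 -0.0018 -1.    ]
shift shares [-0.43 15.31 -0.74]
rot shares [-3.893e+01  3.000e-02  3.000e-02]
rot shares [ 0.34  0.02 -0.02]
```

>>> arm_command:
  plan:
    - {"dx":-0.08,"dy":0.9,"dz":-0.04,"wx":0.2,"wy":0,"wz":0}
    - {"dx":-0.08,"dy":0.9,"dz":-0.04,"wx":0.14,"wy":0,"wz":0}
    - {"dx":-0.08,"dy":0.9,"dz":-0.04,"wx":0,"wy":0,"wz":0}
    - {"dx":-0.08,"dy":0.9,"dz":-0.04,"wx":0,"wy":0,"wz":0}
    - {"dx":-0.08,"dy":0.9,"dz":-0.04,"wx":0,"wy":0,"wz":0}
    - {"dx":-0.08,"dy":0.9,"dz":-0.04,"wx":0,"wy":0,"wz":0}
    - {"dx":-0.08,"dy":0.9,"dz":-0.04,"wx":0,"wy":0,"wz":0}
    - {"dx":-0.08,"dy":0.9,"dz":-0.04,"wx":0,"wy":0,"wz":0}
    - {"dx":0,"dy":0,"dz":0,"wx":0,"wy":0,"wz":0}

```text
time_s: 24.58
tcp_pos: [0.4347, 0.1501, 0.0472]
eef_rot: [23.2, 89.7, -141.3]
contact_force: [-0.1, -0.2, -2.4]
gripper_width: 0.0197
```

```bash
python3 - <<'E'
from h import *
goal([.4919,.0034,.045],105.1)
print(np.round(r.get_state()['joints'],1))
E
```

```text
t 24.58 tcp [0.4347 0.1501 0.0472] F [-0.1 -0.2 -2.4] w 0.0197
jaw yaw -74.45765357356095 tilt x [-0.0041 -0.0033 -1.    ]
shift shares [ 0.12  7.83 -0.79]
rot shares [-39.17   0.04   0.1 ]
rot shares [ 0.1   0.06 -0.03]
[ 43.7  10.1 -37.1  -0.  -43.1  61.9]
```

>>> arm_command:
  plan:
    - {"dx":-0.05,"dy":0.9,"dz":-0.1,"wx":0.1,"wy":0.06,"wz":-0.03}
    - {"dx":-0.05,"dy":0.9,"dz":-0.1,"wx":0,"wy":0,"wz":0}
    - {"dx":-0.05,"dy":0.9,"dz":-0.1,"wx":0,"wy":0,"wz":0}
    - {"dx":-0.05,"dy":0.9,"dz":-0.1,"wx":0,"wy":0,"wz":0}
    - {"dx":-0.05,"dy":0.9,"dz":-0.1,"wx":0,"wy":0,"wz":0}
    - {"dx":-0.05,"dy":0.9,"dz":-0.1,"wx":0,"wy":0,"wz":0}
    - {"dx":-0.05,"dy":0.9,"dz":-0.1,"wx":0,"wy":0,"wz":0}
    - {"dx":-0.05,"dy":0.9,"dz":-0.1,"wx":0,"wy":0,"wz":0}
    - {"dx":0,"dy":0,"dz":0,"wx":0,"wy":0,"wz":0}

```text
time_s: 25.33
tcp_pos: [0.4889, 0.0101, 0.054]
eef_rot: [-53.4, 89.9, 141.7]
contact_force: [0.0, 1.0, -1.3]
gripper_width: 0.0197
```

```bash
python3 - <<'E'
from h import *
goal([.4919,.0034,.025],105.1)
cap('side','side10.png')
cv2.imwrite('pics/m10.png',cv2.resize(cv2.imread('pics/side10.png')[200:320,260:420],(800,600),interpolation=cv2.INTER_CUBIC))
E
```

```text
t 25.33 tcp [0.4889 0.0101 0.054 ] F [ 0.   1.  -1.3] w 0.0197
jaw yaw -74.92680298172725 tilt x [-0.0012  0.001  -1.    ]
shift shares [ 1.45  0.37 -0.06]
rot shares [ 3.926e+01  3.000e-02 -2.000e-02]
rot shares [-0.01  0.01  0.02]
```

View pics/m10.png

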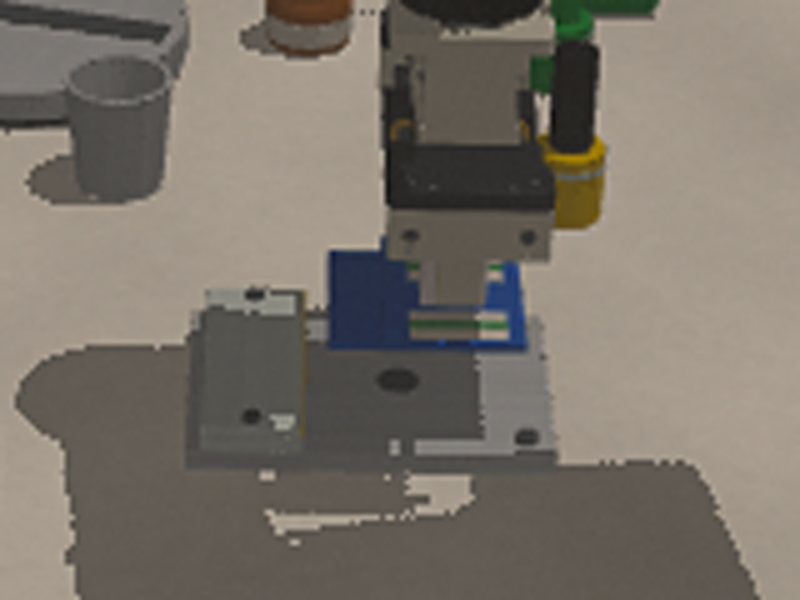

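The holder hovers over the plate with its yaw aligned. The mallet stands upright at (575,130). Now I'll centre it and lower it.

>>> arm_command:
  plan:
    - {"dx":0.5,"dy":0.2,"dz":-0.04,"wx":0,"wy":0,"wz":0}
    - {"dx":0.6,"dy":0.17,"dz":-0.02,"wx":0,"wy":0,"wz":0}
    - {"dx":0.6,"dy":0,"dz":0,"wx":0,"wy":0,"wz":0}
    - {"dx":0.3,"dy":0,"dz":0,"wx":0,"wy":0,"wz":0}
    - {"dx":-0.03,"dy":0,"dz":0,"wx":0,"wy":0,"wz":0}

```text
time_s: 25.8
tcp_pos: [0.491, 0.0054, 0.0106]
eef_rot: [-73.0, 89.9, 122.1]
contact_force: [-0.3, -0.8, -2.0]
gripper_width: 0.0196
```

```bash
python3 - <<'E'
from h import *
goal([.4919,.0034,.001],105.1)
_,d=cap('side','side11.png')
cv2.imwrite('pics/m11.png',cv2.resize(cv2.imread('pics/side11.png')[200:320,260:420],(800,600),interpolation=cv2.INTER_CUBIC))
O=np.array([.54595,.01796]);u=np.array([.9655,.2604]);w=np.array([-u[1],u[0]])
p=cv2.imread('pics/side11.png').astype(int); m=(p[...,0]>1.5*p[...,2])&box(300,230,390,300)
P,_,_=cloud(m,d,'side'); q=np.c_[(P[:,:2]-O)@u,(P[:,:2]-O)@w,P[:,2]]*1000
print(np.percentile(q,[1,5,50,95,99],axis=0).round(1))
E
```

```text
t 25.8 tcp [0.491  0.0054 0.0106] F [-0.3 -0.8 -2. ] w 0.0196
jaw yaw -74.92742935613407 tilt x [-0.0012  0.0019 -1.    ]
shift shares [ 0.48  0.11 -0.02]
rot shares [ 3.926e+01  4.000e-02 -1.000e-02]
rot shares [-0.01  0.01  0.03]
[[-88.8 -39.8  21.5]
 [-86.  -31.8  23.1]
 [-18.1  12.3  26.8]
 [  6.3  48.6  35.7]
 [  8.7  50.5  37.7]]
```

View pics/m11.png

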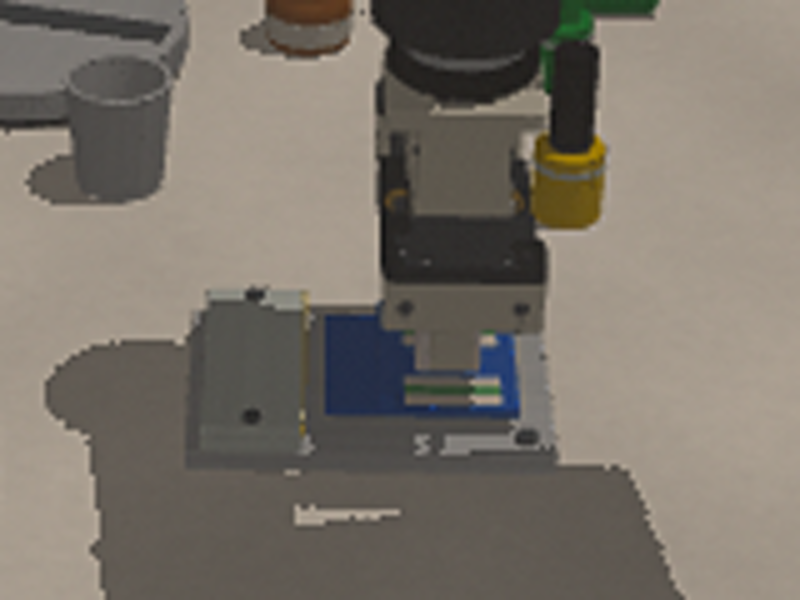

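>>> arm_command:
  plan:
    - {"dx":0.2,"dy":0.1,"dz":0,"wx":0,"wy":0.01,"wz":0.03}
    - {"dx":0.15,"dy":0.03,"dz":0,"wx":0,"wy":0,"wz":0}

```text
time_s: 26.02
tcp_pos: [0.4926, 0.0037, 0.0045]
eef_rot: [164.7, 89.9, -0.1]
contact_force: [1.2, -0.3, -2.0]
gripper_width: 0.0196
```

```bash
cat >> h.py <<'E'
def fx():
    s=r.get_state();O=np.array([.54595,.01796]);u=np.array([.9655,.2604]);w=np.array([-u[1],u[0]])
    p=s['tcp_pos'][:2]-O; R=Rt(); f=s['contact_force'][:2]
    print('fixture frame tcp',np.round([p@u*1000,p@w*1000,s['tcp_pos'][2]*1000],1),'tip x',round(p@u*1000+64,1),'push to home',round(-16-p@u*1000,1),'Fx,Fy,Fz',np.round([f@u,f@w,s['contact_force'][2]],1),'w',s['gripper_width'].round(4),'t',s['time_s'])
    print('jaw yaw',np.degrees(np.arctan2(R[1,1],R[0,1])).round(2),'tilt along u,w',np.round([R[:2,0]@u,R[:2,0]@w],4),'M',np.round(s['moment'],2))
E
python3 - <<'E'
from h import *
goal([.4919,.0034,.0],105.1);fx()
E
```

```text
t 26.02 tcp [0.4926 0.0037 0.0045] F [ 1.2 -0.3 -2. ] w 0.0196
jaw yaw -74.82822768437741 tilt x [ 0.0018 -0.     -1.    ]
shift shares [0.23 0.01 0.04]
rot shares [-3.925e+01  1.000e-02 -3.000e-02]
rot shares [ 0.02 -0.02 -0.01]Traceback (most recent call last):
  File "<stdin>", line 2, in <module>
  File "h.py", line 36, in fx
    print('fixture frame tcp',np.round([p@u*1000,p@w*1000,s['tcp_pos'][2]*1000],1),'tip x',round(p@u*1000+64,1),'push to home',round(-16-p@u*1000,1),'Fx,Fy,Fz',np.round([f@u,f@w,s['contact_force'][2]],1),'w',s['gripper_width'].round(4),'t',s['time_s'])
                                                                                                                                                                                                                ^^^^^^^^^^^^^^^^^^^^^^^^
AttributeError: 'float' object has no attribute 'round'
```

>>> arm_command:
  plan:
    - {"dx":0.15,"dy":0.02,"dz":0,"wx":0,"wy":0,"wz":0}
    - {"dx":0.08,"dy":0,"dz":0,"wx":0,"wy":0,"wz":0}

```text
time_s: 26.18
tcp_pos: [0.4931, 0.0036, 0.0002]
eef_rot: [166.6, 89.8, 1.9]
contact_force: [-11.6, 2.5, 32.4]
gripper_width: 0.0199
```

```bash
sed -i "s/s\['gripper_width'\].round(4)/round(s['gripper_width'],4)/" h.py; python3 - <<'E'
from h import *
fx()
E
```

```text
fixture frame tcp [-54.7  -0.1   0.2] tip x 9.3 push to home 38.7 Fx,Fy,Fz [-10.5   5.5  32.4] w 0.0199 t 26.1833
jaw yaw -74.78 tilt along u,w [ 0.0028 -0.0006] M [ 0.5   4.92 -0.  ]
```

>>> arm_command:
  plan:
    - {"dx":-0.06,"dy":0,"dz":-0.1,"wx":0,"wy":-0.02,"wz":0}
    - {"dx":-0.01,"dy":0,"dz":-0.25,"wx":0,"wy":0,"wz":0}

```text
time_s: 26.35
tcp_pos: [0.4994, 0.0053, 0.0019]
eef_rot: [152.0, 89.9, -12.7]
contact_force: [-0.2, 0.1, -2.4]
gripper_width: 0.0195
```

```bash
python3 - <<'E'
from h import *
fx()
E
```

```text
fixture frame tcp [-48.2  -0.1   1.9] tip x 15.8 push to home 32.2 Fx,Fy,Fz [-0.2  0.2 -2.4] w 0.0195 t 26.35
jaw yaw -74.78 tilt along u,w [ 0.0011 -0.0006] M [-0.12  0.14  0.  ]
```

>>> arm_command:
  plan:
    - {"dx":0,"dy":0,"dz":-0.3,"wx":0,"wy":0,"wz":0}
    - {"dx":0,"dy":0,"dz":-0.3,"wx":0,"wy":0,"wz":0}

```text
time_s: 26.52
tcp_pos: [0.5123, 0.0088, 0.0023]
eef_rot: [169.1, 89.9, 4.4]
contact_force: [-0.1, -0.1, -1.3]
gripper_width: 0.0198
```

```bash
python3 - <<'E'
from h import *
fx()
cap('side','side12.png')
cv2.imwrite('pics/m12.png',cv2.resize(cv2.imread('pics/side12.png')[220:310,270:390],(800,600),interpolation=cv2.INTER_CUBIC))
E
```

```text
fixture frame tcp [-34.9  -0.1   2.3] tip x 29.1 push to home 18.9 Fx,Fy,Fz [-0.1 -0.1 -1.3] w 0.0198 t 26.5167
jaw yaw -74.77 tilt along u,w [ 0.0023 -0.0004] M [-0.13  0.09  0.01]
```

View pics/m12.png

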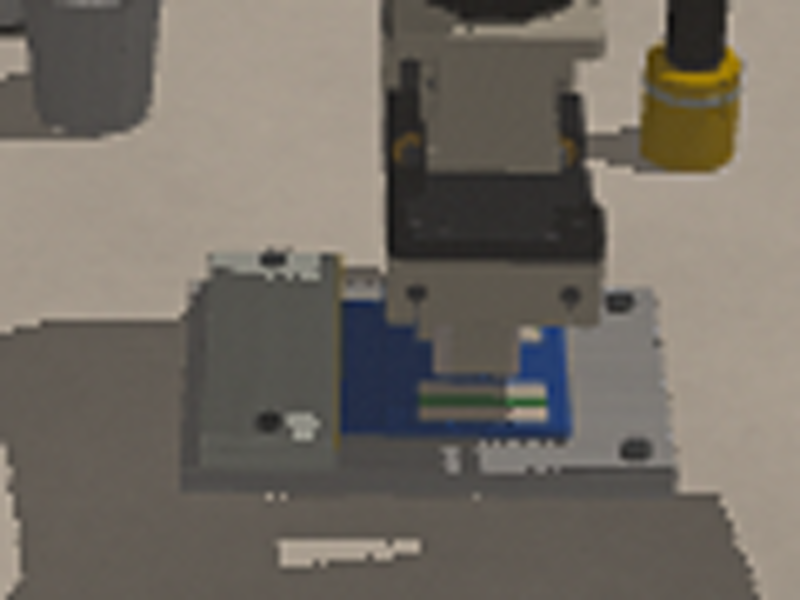

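The tongue is going under the lip at (340,370) with no side force. I'll push on until it meets the spring.

>>> arm_command:
  plan:
    - {"dx":0.04,"dy":0,"dz":-0.25,"wx":0,"wy":0,"wz":0}
    - {"dx":0.04,"dy":0,"dz":-0.25,"wx":0,"wy":0,"wz":0}

```text
time_s: 26.73
tcp_pos: [0.5234, 0.0118, 0.0006]
eef_rot: [161.5, 89.9, -3.3]
contact_force: [-5.6, -1.1, 0.8]
gripper_width: 0.0199
```

```bash
python3 - <<'E'
from h import *
fx()
E
```

```text
fixture frame tcp [-23.4  -0.1   0.6] tip x 40.6 push to home 7.4 Fx,Fy,Fz [-5.7  0.4  0.8] w 0.0199 t 26.7333
jaw yaw -74.77 tilt along u,w [ 0.0017 -0.0006] M [-0.42  2.11  0.1 ]
```

>>> arm_command:
  plan:
    - {"dx":0.01,"dy":0,"dz":-0.2,"wx":0,"wy":0,"wz":0}
    - {"dx":0.01,"dy":0,"dz":-0.15,"wx":0,"wy":0,"wz":0}

```text
time_s: 26.9
tcp_pos: [0.5243, 0.0116, 0.0002]
eef_rot: [5.4, 89.4, -159.4]
contact_force: [-17.6, 3.1, 22.3]
gripper_width: 0.0197
```

```bash
python3 - <<'E'
from h import *
fx()
E
```

```text
fixture frame tcp [-22.6  -0.5   0.2] tip x 41.4 push to home 6.6 Fx,Fy,Fz [-16.2   7.6  22.3] w 0.0197 t 26.9
jaw yaw -74.83 tilt along u,w [-0.0111 -0.0011] M [1.09 5.54 0.09]
```

```bash
python3 - <<'E'
from h import *
goal([.5305,.0138,.0006],105.2)
E
```

```text
t 26.9 tcp [5.243e-01 1.160e-02 2.000e-04] F [-17.6   3.1  22.3] w 0.0197
jaw yaw -74.83241265448567 tilt x [-0.0105 -0.0039 -0.9999]
shift shares [-0.03 -0.02 -0.33]
rot shares [ 3.926e+01 -2.000e-02 -2.200e-01]
rot shares [-0.01  0.14 -0.01]
```

>>> arm_command:
  plan:
    - {"dx":-0.06,"dy":0,"dz":-0.2,"wx":0,"wy":0.14,"wz":0}
    - {"dx":-0.02,"dy":0,"dz":-0.25,"wx":0,"wy":0.05,"wz":0}

```text
time_s: 27.07
tcp_pos: [0.5267, 0.0123, 0.0003]
eef_rot: [5.2, 89.6, -159.7]
contact_force: [-10.1, 0.1, 6.9]
gripper_width: 0.0198
```

```bash
python3 - <<'E'
from h import *
fx()
goal([.5305,.0138,.0006],105.2)
E
```

```text
fixture frame tcp [-20.   -0.5   0.3] tip x 44.0 push to home 4.0 Fx,Fy,Fz [-9.7  2.7  6.9] w 0.0198 t 27.0667
jaw yaw -74.94 tilt along u,w [-0.0078 -0.0007] M [-0.26  3.52  0.18]
t 27.07 tcp [5.267e-01 1.230e-02 3.000e-04] F [-10.1   0.1   6.9] w 0.0198
jaw yaw -74.94159879701165 tilt x [-0.0073 -0.0027 -1.    ]
shift shares [-0.02 -0.03 -0.2 ]
rot shares [ 3.924e+01 -1.000e-02 -1.500e-01]
rot shares [-0.03  0.1  -0.01]
```

>>> arm_command:
  plan:
    - {"dx":-0.03,"dy":0,"dz":-0.35,"wx":0,"wy":0.12,"wz":0}
    - {"dx":-0.02,"dy":0,"dz":-0.35,"wx":0,"wy":0.12,"wz":0}

```text
time_s: 27.23
tcp_pos: [0.5287, 0.0126, 0.0001]
eef_rot: [4.7, 89.4, -160.4]
contact_force: [-32.3, 4.2, 37.2]
gripper_width: 0.0198
```

```bash
python3 - <<'E'
from h import *
fx()
E
```

```text
fixture frame tcp [-18.   -0.7   0.1] tip x 46.0 push to home 2.0 Fx,Fy,Fz [-30.   12.5  37.2] w 0.0198 t 27.2333
jaw yaw -75.06 tilt along u,w [-0.0102 -0.0008] M [ 1.77 11.39  0.31]
```

```bash
python3 - <<'E'
from h import *
fx()
_,d=cap('side','side13.png')
cv2.imwrite('pics/m13.png',cv2.resize(cv2.imread('pics/side13.png')[240:300,290:370],(800,600),interpolation=cv2.INTER_CUBIC))
fx()
E
```

```text
fixture frame tcp [-18.   -0.7   0.1] tip x 46.0 push to home 2.0 Fx,Fy,Fz [-30.   12.5  37.2] w 0.0198 t 27.2333
jaw yaw -75.06 tilt along u,w [-0.0102 -0.0008] M [ 1.77 11.39  0.31]
fixture frame tcp [-17.9  -0.7   0.2] tip x 46.1 push to home 1.9 Fx,Fy,Fz [-22.5   7.   22.6] w 0.0197 t 27.2833
jaw yaw -75.05 tilt along u,w [-0.0101 -0.0009] M [0.66 8.38 0.38]
```

View pics/m13.png

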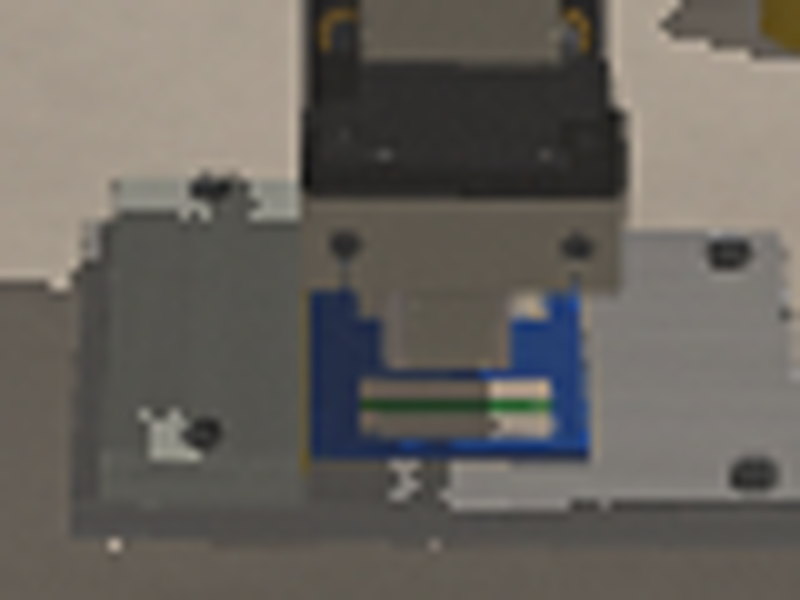

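```bash
python3 - <<'E'
from h import *
O=np.array([.54595,.01796]);u=np.array([.9655,.2604]);w=np.array([-u[1],u[0]])
def pf(x,y,z): 
    X=[*(O+u*x/1000+w*y/1000),z/1000]; return (pix('side',X)-[290,240])*10
print('plate rear corner',pf(-110,67,12),'lip front near foot',pf(20,67,26.5),'plate front',pf(80,67,0))
for e in(0,2,4): print(e,'holder rear near top',pf(-52-e,45-.7,17),'bottom',pf(-52-e,44.3,12),'shoulder top',pf(20-e,44.3,26),pf(12-e,44.3,26))
im=cv2.imread('pics/side13.png')
print('row285',im[285,318:352].tolist()[-8:])
a=cv2.resize(im[270:292,310:356],None,fx=16,fy=16,interpolation=cv2.INTER_NEAREST);cv2.imwrite('pics/m14.png',a)
# same scan at insertion picture 12
E
```

```text
plate rear corner [817.95305702 511.41305722] lip front near foot [306.154652   457.02871431] plate front [ 68.81409584 539.56901564]
0 holder rear near top [586.46002584 441.09309269] bottom [585.68138005 457.17381987] shoulder top [306.24169263 408.04067762] [337.53548811 408.4817814 ]
2 holder rear near top [594.25862132 441.20296162] bottom [593.46681651 457.28347212] shoulder top [314.06518736 408.15095421] [345.35886054 408.59205626]
4 holder rear near top [602.05718643 441.31283012] bottom [601.25222269 457.39312394] shoulder top [321.88865152 408.26123037] [353.1822024 408.7023307]
row285 [[73, 48, 39], [70, 46, 38], [72, 48, 39], [72, 46, 37], [80, 53, 45], [121, 127, 132], [118, 123, 126], [117, 122, 125]]
```

View pics/m14.png

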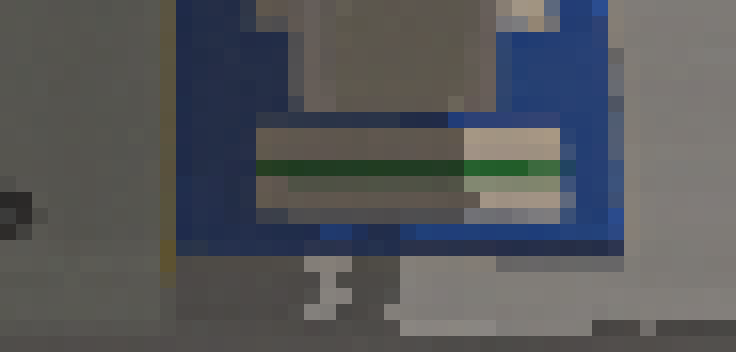

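>>> arm_command:
  plan:
    - {"dx":-0.05,"dy":0.02,"dz":-0.2,"wx":0,"wy":0.05,"wz":0}

```text
time_s: 27.37
tcp_pos: [0.5288, 0.0125, 0.0007]
eef_rot: [1.8, 89.3, -163.3]
contact_force: [-7.3, 3.3, 0.2]
gripper_width: 0.0198
```

```bash
python3 - <<'E'
from h import *
fx()
E
```

```text
fixture frame tcp [-18.   -0.8   0.7] tip x 46.0 push to home 2.0 Fx,Fy,Fz [-6.1  5.1  0.2] w 0.0198 t 27.3667
jaw yaw -75.09 tilt along u,w [-0.0128 -0.0004] M [1.04 2.95 0.28]
```

>>> arm_command:
  plan:
    - {"dx":-0.04,"dy":0.02,"dz":-0.35,"wx":0,"wy":0.1,"wz":0}
    - {"dx":-0.03,"dy":0.02,"dz":-0.35,"wx":0,"wy":0.1,"wz":0}

```text
time_s: 27.53
tcp_pos: [0.5294, 0.0126, 0.0001]
eef_rot: [-2.4, 88.9, -167.6]
contact_force: [-27.9, 6.3, 28.3]
gripper_width: 0.0195
```

```bash
python3 - <<'E'
from h import *
fx()
E
```

```text
fixture frame tcp [-17.4  -0.9   0.1] tip x 46.6 push to home 1.4 Fx,Fy,Fz [-25.3  13.4  28.3] w 0.0195 t 27.5333
jaw yaw -75.23 tilt along u,w [-0.0197  0.0009] M [2.39 9.87 0.29]
```

>>> arm_command:
  plan:
    - {"dx":-0.05,"dy":0.02,"dz":-0.15,"wx":0,"wy":0.25,"wz":0}

```text
time_s: 27.62
tcp_pos: [0.5289, 0.0123, 0.0002]
eef_rot: [-8.8, 89.6, -174.1]
contact_force: [-3.3, 2.0, 3.2]
gripper_width: 0.02
```

```bash
python3 - <<'E'
from h import *
fx()
E
```

```text
fixture frame tcp [-17.9  -1.    0.2] tip x 46.1 push to home 1.9 Fx,Fy,Fz [-2.7  2.8  3.2] w 0.02 t 27.6167
jaw yaw -75.25 tilt along u,w [-0.007   0.0011] M [0.53 2.06 0.25]
```

>>> arm_command:
  plan:
    - {"dx":0,"dy":0.02,"dz":-0.15,"wx":0,"wy":0.25,"wz":0}

```text
time_s: 27.7
tcp_pos: [0.5295, 0.0125, 0.0001]
eef_rot: [-172.0, 89.5, 22.7]
contact_force: [-10.2, 6.1, 16.7]
gripper_width: 0.0199
```

```bash
python3 - <<'E'
from h import *
fx()
E
```

```text
fixture frame tcp [-17.3  -1.    0.1] tip x 46.7 push to home 1.3 Fx,Fy,Fz [-8.3  8.5 16.7] w 0.0199 t 27.7
jaw yaw -75.24 tilt along u,w [0.0089 0.0012] M [1.58 4.39 0.22]
```

>>> arm_command:
  plan:
    - {"dx":-0.05,"dy":-0.05,"dz":-0.2,"wx":-0.04,"wy":-0.05,"wz":0}

```text
time_s: 27.78
tcp_pos: [0.5291, 0.013, 0.0004]
eef_rot: [-50.1, 89.9, 144.8]
contact_force: [-7.3, -7.4, -0.4]
gripper_width: 0.0195
```

```bash
python3 - <<'E'
from h import *
fx()
E
```

```text
fixture frame tcp [-17.6  -0.4   0.4] tip x 46.4 push to home 1.6 Fx,Fy,Fz [-9.  -5.3 -0.4] w 0.0195 t 27.7833
jaw yaw -75.11 tilt along u,w [-0.0008  0.001 ] M [-2.66  2.73 -0.16]
```

>>> arm_command:
  plan:
    - {"dx":-0.02,"dy":-0.03,"dz":-0.3,"wx":-0.04,"wy":0.05,"wz":0}

```text
time_s: 27.87
tcp_pos: [0.53, 0.0131, 0.0]
eef_rot: [-2.8, 89.7, -167.8]
contact_force: [-19.4, -3.2, 22.4]
gripper_width: 0.0194
```

```bash
python3 - <<'E'
from h import *
fx()
E
```

```text
fixture frame tcp [-16.6  -0.5   0. ] tip x 47.4 push to home 0.6 Fx,Fy,Fz [-19.5   1.9  22.4] w 0.0194 t 27.8667
jaw yaw -74.98 tilt along u,w [-0.0061  0.0003] M [-1.17  6.72  0.03]
```

>>> arm_command:
  plan:
    - {"dx":-0.06,"dy":-0.01,"dz":-0.4,"wx":0,"wy":0.12,"wz":0}

```text
time_s: 27.95
tcp_pos: [0.53, 0.013, -0.0]
eef_rot: [-1.5, 89.4, -166.6]
contact_force: [-31.5, 4.2, 24.9]
gripper_width: 0.0199
```

```bash
python3 - <<'E'
from h import *
fx()
_,d=cap('side','side15.png');fx()
E
```

```text
fixture frame tcp [-16.7  -0.6  -0. ] tip x 47.3 push to home 0.7 Fx,Fy,Fz [-29.3  12.2  24.9] w 0.0199 t 27.95
jaw yaw -75.08 tilt along u,w [-0.0106  0.0003] M [ 1.55 10.99  0.19]
fixture frame tcp [-16.7  -0.6  -0. ] tip x 47.3 push to home 0.7 Fx,Fy,Fz [-23.2   5.6  19.3] w 0.0199 t 28.0
jaw yaw -75.09 tilt along u,w [-0.011   0.0003] M [0.07 8.43 0.2 ]
```

>>> arm_command:
  plan:
    - {"dx":-0.06,"dy":-0.01,"dz":-0.4,"wx":0,"wy":0.12,"wz":0}

```text
time_s: 28.08
tcp_pos: [0.5299, 0.013, -0.0]
eef_rot: [-1.6, 89.1, -166.8]
contact_force: [-24.6, -0.1, 17.6]
gripper_width: 0.0193
```

```bash
python3 - <<'E'
from h import *
fx()
_,d=cap('side','side16.png');fx()
im=cv2.imread('pics/side16.png')
a=cv2.resize(im[262:292,310:356],None,fx=16,fy=16,interpolation=cv2.INTER_NEAREST);cv2.imwrite('pics/m16.png',a)
E
```

```text
fixture frame tcp [-16.8  -0.6  -0. ] tip x 47.2 push to home 0.8 Fx,Fy,Fz [-23.8   6.3  17.6] w 0.0193 t 28.0833
jaw yaw -75.2 tilt along u,w [-0.015   0.0005] M [0.45 8.47 0.27]
fixture frame tcp [-16.8  -0.6  -0.1] tip x 47.2 push to home 0.8 Fx,Fy,Fz [-24.6   8.4  20.1] w 0.0197 t 28.1333
jaw yaw -75.19 tilt along u,w [-0.0157  0.0004] M [0.4  8.46 0.32]
```

View pics/m16.png

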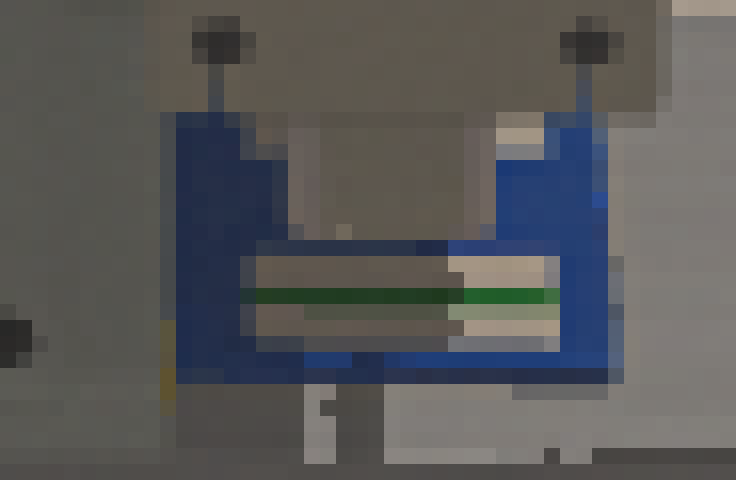

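Over most of its length the yellow stripe is now covered by the shoulder at (168,250), and the rear corner has moved forward. I'll level the pitch and test whether any more travel is left.

>>> arm_command:
  plan:
    - {"dx":-0.04,"dy":-0.03,"dz":-0.2,"wx":-0.04,"wy":0.25,"wz":0}
    - {"dx":-0.02,"dy":-0.03,"dz":-0.25,"wx":-0.02,"wy":0.15,"wz":0}

```text
time_s: 28.3
tcp_pos: [0.53, 0.0133, -0.0001]
eef_rot: [140.3, 89.9, -24.7]
contact_force: [-16.1, -2.5, 20.6]
gripper_width: 0.0196
```

```bash
python3 - <<'E'
from h import *
fx()
E
```

```text
fixture frame tcp [-16.6  -0.4  -0.1] tip x 47.4 push to home 0.6 Fx,Fy,Fz [-16.2   1.8  20.6] w 0.0196 t 28.3
jaw yaw -75.01 tilt along u,w [ 0.0008 -0.0007] M [-1.14  6.49 -0.01]
```

>>> arm_command:
  plan:
    - {"dx":-0.03,"dy":-0.02,"dz":-0.3,"wx":-0.02,"wy":0.15,"wz":0}

```text
time_s: 28.38
tcp_pos: [0.5303, 0.0132, -0.0001]
eef_rot: [158.4, 89.8, -6.5]
contact_force: [-17.1, -0.2, 16.7]
gripper_width: 0.0194
```

```bash
python3 - <<'E'
from h import *
fx()
E
```

```text
fixture frame tcp [-16.3  -0.5  -0.1] tip x 47.7 push to home 0.3 Fx,Fy,Fz [-16.6   4.3  16.7] w 0.0194 t 28.3833
jaw yaw -74.98 tilt along u,w [ 0.0031 -0.0012] M [-0.34  6.98  0.01]
```

>>> arm_command:
  plan:
    - {"dx":-0.07,"dy":-0.02,"dz":-0.4,"wx":-0.02,"wy":0.15,"wz":0}

```text
time_s: 28.47
tcp_pos: [0.5306, 0.0132, -0.0001]
eef_rot: [144.8, 89.9, -20.2]
contact_force: [-22.8, 0.8, 11.8]
gripper_width: 0.0194
```

```bash
python3 - <<'E'
from h import *
fx()
E
```

```text
fixture frame tcp [-16.   -0.6  -0.1] tip x 48.0 push to home 0.0 Fx,Fy,Fz [-21.8   6.7  11.8] w 0.0194 t 28.4667
jaw yaw -75.0 tilt along u,w [ 0.0021 -0.0015] M [-0.05  8.7   0.07]
```

>>> arm_command:
  plan:
    - {"dx":-0.06,"dy":-0.02,"dz":-0.5,"wx":-0.02,"wy":0.18,"wz":0}

```text
time_s: 28.55
tcp_pos: [0.5306, 0.0132, -0.0002]
eef_rot: [66.3, 89.9, -98.8]
contact_force: [-36.5, 1.9, 36.2]
gripper_width: 0.0197
```

```bash
python3 - <<'E'
from h import *
fx()
cap('side','side17.png');fx()
E
```

```text
fixture frame tcp [-16.   -0.6  -0.2] tip x 48.0 push to home 0.0 Fx,Fy,Fz [-34.7  11.3  36.2] w 0.0197 t 28.55
jaw yaw -75.04 tilt along u,w [-0.0007 -0.0017] M [ 0.88 13.48  0.19]
fixture frame tcp [-16.1  -0.6  -0.1] tip x 47.9 push to home 0.1 Fx,Fy,Fz [-28.6   7.7  25.9] w 0.0199 t 28.6
jaw yaw -75.04 tilt along u,w [-0.0011 -0.0017] M [ 0.18 10.99  0.11]
```

The arm now stalls at exactly the nominal home position, level, with 28–35 N of push against an 8.5 N spring. Last look before handing in.

```bash
python3 - <<'E'
from h import *
_,d=cap('side','side18.png'); fx()
im=cv2.imread('pics/side18.png')
c=np.zeros((600,800,3),np.uint8)
c[:300,:]=cv2.resize(im[255:291,300:396],(800,300),interpolation=cv2.INTER_NEAREST)
c[300:,:]=cv2.resize(im[150:390,80:560],(800,400))[50:350]
cv2.imwrite('pics/m18.png',c)
P,u,v=cloud(box(355,195,400,260)&(im[...,2]>110)&(im[...,0]<60),d,'side'); 
if len(P): print('mallet head',P.mean(0),P.min(0),P.max(0))
E
```

```text
fixture frame tcp [-16.1  -0.6  -0.2] tip x 47.9 push to home 0.1 Fx,Fy,Fz [-28.2   8.1  25.5] w 0.0197 t 28.65
jaw yaw -75.03 tilt along u,w [-0.0008 -0.0017] M [ 0.32 10.77  0.13]
mallet head [ 0.45973872 -0.19963389  0.04041508] [ 0.4479081  -0.22059118  0.00219461] [ 0.48047691 -0.18382387  0.0487942 ]
```

View pics/m18.png

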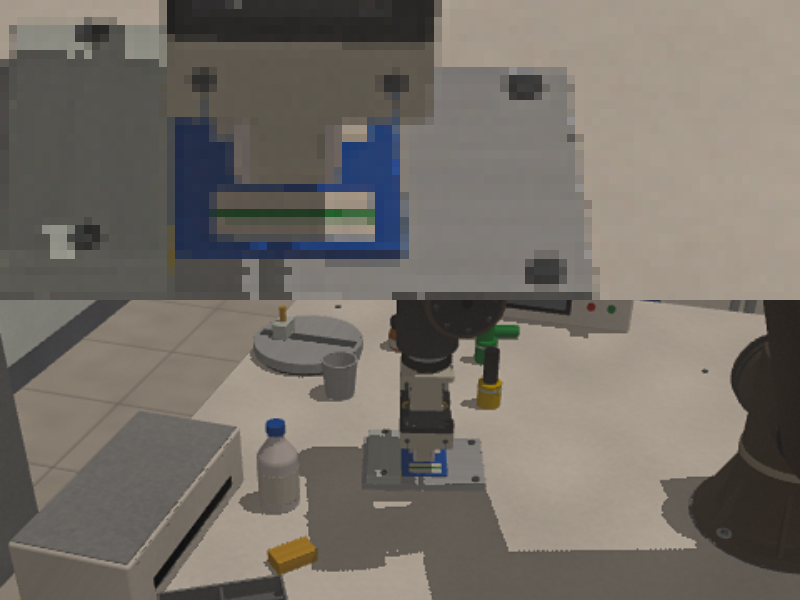

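The shoulder is against the lip edge at (172,190). The mallet stands upright at (490,380), the bystanders in view are in place, and the force is steady. Handing in.

```bash
python3 - <<'E'
from h import *
print(r.close_job()); fx()
E
```

```text
the job is handed in; nothing more can be done
None
the job is handed in; nothing more can be done
```

I pressed the red pin flush with the mallet, then stood the mallet upright on the open deck and let it go. The holder's tongue is under the lip, and I handed in at about 29 s still gripping it and pressing it home.

**Last checks**
- **Pin:** depth read 10.8 mm at the pin against 11.4 mm for the plate, and no red showed. An earlier reading, from only 3 pixels, gave 13.6 mm, which I put down to noise. I pressed the mallet down slowly rather than striking it, and the force reached 67 N as it met the plate.
- **Holder:** the arm stalled within 0.1 mm of the nominal home position, level, under a steady push of about 28 N (the spring needs 8.5 N). In the picture the shoulder covers the lip's yellow stripe. The camera alone resolves this to only about 1 mm. The hold also carried about 25 N downward and 8 N sideways.
- **Other things:** the mallet stands upright, and the bystanders in view look unmoved. I compared pictures by eye and did not measure them.

**What went wrong or disagreed**
- **Fingertip height:** the fingertips were about 36 mm higher than the reported TCP implied. My first grasp shut above the holder's block and pressed on it with 24 N, and the holder did not visibly move. I corrected for the offset and gripped again. The mallet had been held near the top of its handle for the same reason.
- **Joint 6:** it reached its range limit once, at -173.6°, and I used the half-turned grasp instead.

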